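# Set up the parts chart and sort the hardware

## Robot

A 6-joint arm with a two-finger parallel gripper is mounted at the origin on the work surface. World frame = base frame: x ahead of the robot, y to its left, z up, the work surface at z = 0. Lengths are in m, angles in rad, forces in N, time in s.
With the tool pointing down it reaches from about 0.275 to 0.75 m from the base axis. Payload 10.2 kg.
Tool frame: the origin (TCP) lies between the finger pads; the fingertips stand 8 mm ahead of it and the grasp point (between the pads) lies 11 mm behind it; z points along the fingers, y is the direction in which the jaws open and shut (so a half turn about z gives the same grasp; the last joint's range is limited). The gripper opens to 85 mm and grips with 20 to 120 N. Pads are 22 mm wide; open, the fingers measure 114 mm over their backs; the gripper's body (76 mm by 85 mm) begins 54 mm behind the grasp point. The pads swing forward as they close: fully open they stand 13 mm farther back than shut.
Start: joints at [1.024, 0.313, 1.498, -0, 1.331, -0.223], TCP at [0.167, 0.498, 0.239] pointing down, gripper open.
Joint ranges: [-2.94, 2.94], [-0.97, 2.17], [0.19, 2.56], [-1.23, 4.37], [0.02, 3.11], [-2.88, 2.88]. Speed limits (rad/s): [2.39, 2.39, 3.01, 3.14, 3.14, 3.14].

## Interface

Orientations are given as [roll, pitch, yaw] about the fixed x, y, z axes, in that order (R = Rz(yaw) Ry(pitch) Rx(roll)).
In Python, from bench import monitor, vision, finish_job gives the robot as it stands. The module is installed in compiled form; this text tells all that it offers.
- The arm moves only by the tool step_arm, never from a script. Its argument "steps" is a list of rows, each an object of numbers: "x", "y", "z": the shift along the world's x, y, z in cm; "ax", "ay", "az": the turn, a rotation vector about the world's x, y, z in rad. A call has 1 to 20 rows; each row is the pose to reach, as a shift and turn from the pose measured when the call began; what a row does not reach only later rows make up. A row lasts 1/10 s, in which the tool goes at most 50 mm and 8.59 degrees, less where a joint would pass 70% of its speed; a pose out of reach is approached as far as the arm can. A call with a gripper value outside its range is refused whole. "claw" is the finger opening in cm, from 0 to 8.54, set as the call begins (left out, the last holds). The fingers move at their own pace and stop on an object; "newtons" is the grip in N (left out, the last holds). Time passes only in rows, so rows that repeat a pose let the fingers close. It gives the time, the measured TCP pose, the force and the opening at its end, in the units of the state.
- monitor.observe(): the state, without advancing time (a new reading comes with each control period).
- vision.get_image(name): name is "scene" or "top"; returns a dict with "pixels" (420x560x3 uint8, blue, green, red), "range_z" (420x560 float32, m along the optical axis (not along the pixel's ray), 0 where there is no reading), "camera_matrix" (3x3 intrinsics, pixels), "world_from_camera" (4x4, takes a point from camera to world coordinates). Camera axes: x right, y down, z forward; pixel columns grow to the right and rows downward; lengths in m; the calibration is good to about 2 mm. A picture is of the moment at which its call begins.
- finish_job(): hands the job in, once; it reports no verdict.
The state is a dict: "time": time; "qpos": joint angles; "joint_vel": joint speeds; "effort": joint torques, N m; "position": TCP position; "orientation": TCP orientation; "contact_force": force on the tool from outside, world axes, zero at the start; "moment": the same for the moment, N m; "finger_gap": opening from 0.0 (shut) to 1.0 (fully open).
Only numpy, scipy, OpenCV 4.12 (cv2) and the standard library are available. Lean on these libraries where they do the work, as an engineer would, in place of code of your own. Each camera call takes 0.05 s, during which the arm holds its last target.

## Task

Get the repair bench ready: unfold the kickstand leg of the parts chart that lies face down, and stand the chart upright on its leg, centred on the black mat with its face towards the yellow stripe and square to it. Sort every loose bolt and clamp from the bench into the trays: one tray already holds a bolt and the other a clamp, so put each part with its own kind and leave those two samples in their trays. Do not disturb the jar, the spray can or the wrench.

Things in the scene. Friction and masses are not known exactly. Their poses are not given: they have to be found in the camera images.
- pad_mid (a point): Centre of the top of a fixed black rubber mat, 170 x 190 x 3 mm, on the bench (top at z = 0.003). Its x axis points level to the edge marked with a yellow stripe (stripe 74 mm from the centre), z up.
- pad: The same mat; origin at the centre of its underside, same axes.
- tray_red: Red open plastic tray fixed to the bench, 180 (x) x 200 (y) x 35 mm high, walls and floor 4 mm; origin at the centre of its underside, x and y along its sides. The red and the blue tray lie side by side, one nearer to the robot.
- tray_blue: Blue tray of the same size, see tray_red.
- chart_mid (a point): Centre of the chart: rigid panel 180 mm tall, 140 wide, 10 thick, about 0.35 kg, white face with printed shapes, blue back. Starts flat on the bench, face down. x: from bottom edge (-90 mm) to top edge (+90 mm); z: out of its back (up at the start); y: along its width.
- leg (a joint): Angle of the chart's aluminium kickstand leg: 0 folded flat on the back, 0.70 rad unfolded against its stop. Hinge line along the chart's y, 45 mm from chart_mid along x and 8.5 mm along z. Leg 130 mm long, 40 wide, 6 thick, its free end towards the bottom edge when folded. Friction of 0.09 N m holds it where it is left.
- leg_bar (a point): Centre of the orange round pull bar across the leg, 10 mm in diameter, 40 mm along the chart's y axis, 116 mm from the leg's hinge and 24 mm out from the middle of the leg's thickness; two thin straps at its ends join it to the leg. Its axes are the leg's (x from foot to hinge, y along the bar).
- leg_foot (a point): The free end of the leg, 130 mm from its hinge, which stands on the mat in the end.
- grip_mid (a point): Middle of the orange lifting tab: 10 mm thick (x), 44 wide (y), 40 long (z, outwards). It is hinged 26 mm below this point along its own z, on the chart's back, 84 mm from chart_mid along x and 7 mm along z. It starts about square to the back. The hinge turns nearly freely (0.012 N m): lifted by the upright tab, the chart swings to hang top edge up, back facing where its bottom edge lay.
- chart_base (a point): A point fixed to the chart that, when it stands leaning back about 0.39 rad on the unfolded leg, lies on the surface half-way between its bottom edge and the leg's foot (those are 94 mm apart). In the chart: 72 mm below chart_mid along x and 48 mm out of the back along z.
- bolt1_mid (a point): Centre of a loose steel bolt on the bench, its length about along the robot's x at first (may be absent): 110 mm long along x, shank 16 mm in diameter, hexagonal head and nut 27 mm across flats near the ends (the middle 60 mm is bare shank), 0.22 kg; this point is 13.5 mm above what it lies on.
- bolt2_mid (a point): Centre of a loose steel bolt on the bench, its length about along the robot's x at first (may be absent): 110 mm long along x, shank 16 mm in diameter, hexagonal head and nut 27 mm across flats near the ends (the middle 60 mm is bare shank), 0.22 kg; this point is 13.5 mm above what it lies on.
- bolt3_mid (a point): Centre of a loose steel bolt on the bench, its length about along the robot's x at first (may be absent): 110 mm long along x, shank 16 mm in diameter, hexagonal head and nut 27 mm across flats near the ends (the middle 60 mm is bare shank), 0.22 kg; this point is 13.5 mm above what it lies on.
- bolt4_mid (a point): Centre of a loose steel bolt on the bench, its length about along the robot's x at first (may be absent): 110 mm long along x, shank 16 mm in diameter, hexagonal head and nut 27 mm across flats near the ends (the middle 60 mm is bare shank), 0.22 kg; this point is 13.5 mm above what it lies on.
- bolt_sample_mid (a point): Centre of the bolt that already lies in one of the trays at the start: 110 mm long along x, shank 16 mm in diameter, hexagonal head and nut 27 mm across flats near the ends (the middle 60 mm is bare shank), 0.22 kg; this point is 13.5 mm above what it lies on.
- clamp1_mid (a point): Middle of a loose clamp on the bench (may be absent): yellow pipe clamp with a black bush, base plate 90 (x) x 36 (y) x 6 mm with a hump 40 (x) x 36 (y) mm in the middle, 40 mm high in all, 0.22 kg; this point is 20 mm above what it stands on. Taken across the hump along y (36 mm).
- clamp2_mid (a point): Middle of a loose clamp on the bench (may be absent): yellow pipe clamp with a black bush, base plate 90 (x) x 36 (y) x 6 mm with a hump 40 (x) x 36 (y) mm in the middle, 40 mm high in all, 0.22 kg; this point is 20 mm above what it stands on. Taken across the hump along y (36 mm).
- clamp_sample_mid (a point): Middle of the clamp that already lies in the other tray at the start: yellow pipe clamp with a black bush, base plate 90 (x) x 36 (y) x 6 mm with a hump 40 (x) x 36 (y) mm in the middle, 40 mm high in all, 0.22 kg; this point is 20 mm above what it stands on. Taken across the hump along y (36 mm).
- jar: Bystander: white jar with a red lid, 80 mm high, 60 mm in diameter; origin at the centre of its foot.
- spraycan: Bystander: spray can 170 mm high, 60 mm in diameter; origin at the centre of its foot.
- wrench: Bystander: wrench 190 mm long lying on the bench; origin at its middle, underside.
Mind the look-alikes: they are no part of the job. What is shaped like the part that bears bolt2_mid but red is not meant. What is shaped like the part that bears bolt_sample_mid but green is not meant.

How it is judged:
By the outcome, as a careful person would: the job done as asked, in the order asked, and still so for the second after the job is handed in, with the robot touching nothing.
Of bolt1, bolt2, bolt3, bolt4, clamp1, clamp2 only 4 to 6 are there at a start; the rules pass over those that are not, and their reading is None.
At some moment in a run one of bolt1, bolt2, bolt3, bolt4, clamp1, clamp2 may be knocked a few centimetres aside while the robot is not near it.
It also fails if it takes over 210 s, if anything falls off the work surface, if the arm or the gripper's body presses on something with over 40 N, if the wrist force passes 120 N, or if a joint passes its speed limit or range.

## Working session

There is one attempt and no reset: what is moved stays moved. The work goes in short steps, Python scripts to look and compute and a tool call to move; the robot and the scene stay as the last step left them, time stands still between calls to the robot, and variables do not carry over. Pictures are saved under pics/ and viewed, and the job is handed in when it is done.

Besides the shell and the picture viewer there is one more tool, called after ">>>" in YAML: its name, and indented under it one key for each argument. step_arm: Moves the arm, as the interface text tells. Its arguments: {"type":"object","properties":{"steps":{"type":"array"},"claw":{"type":"number"},"newtons":{"type":"number"}},"required":["steps"]}

```bash
mkdir -p pics; ls
cat > h.py <<'E'
import numpy as np, cv2
from bench import monitor, vision, finish_job
def grab(name,tag):
    d=vision.get_image(name)
    np.savez('pics/%s.npz'%tag,**{k:np.asarray(v) for k,v in d.items()})
    cv2.imwrite('pics/%s.png'%tag,d['pixels']); return d
def load(tag): return np.load('pics/%s.npz'%tag)
def cloud(d):
    r=d['range_z']; K=d['camera_matrix']; T=d['world_from_camera']
    v,u=np.mgrid[:r.shape[0],:r.shape[1]]
    p=np.stack([(u-K[0,2])/K[0,0]*r,(v-K[1,2])/K[1,1]*r,r],-1)
    w=p@T[:3,:3].T+T[:3,3]; w[r<=0]=np.nan; return w
def crop(tag,u0,v0,u1,v1,s,out):
    im=cv2.imread('pics/%s.png'%tag)[v0:v1,u0:u1]
    cv2.imwrite('pics/%s.png'%out,cv2.resize(im,None,fx=s,fy=s,interpolation=cv2.INTER_CUBIC))
E
python3 - <<'E'
from h import *
print(monitor.observe())
for n in ('scene','top'):
    d=grab(n,n+'0'); print(d['camera_matrix'],d['world_from_camera'])
E
```

```text
pics
{'time': 0.0, 'qpos': array([ 1.02360465e+00,  3.13446254e-01,  1.49843882e+00,  6.69725447e-06,
        1.33097710e+00, -2.23400454e-01]), 'joint_vel': array([ 0.00019122, -0.00023923,  0.000364  , -0.00055191,  0.00111669,
        0.00053226]), 'effort': array([-1.46810344e-03, -4.12285995e+01, -2.59731030e+01, -3.57983390e-04,
        4.35374823e-03, -5.89443835e-05]), 'position': array([0.1669168 , 0.49750375, 0.23873633]), 'orientation': array([-3.14035612e+00, -2.87600542e-04,  2.81779966e+00]), 'contact_force': array([0.23494317, 0.10489898, 0.67594801]), 'moment': array([-0.02514514,  0.0072455 , -0.04188927]), 'finger_gap': 0.9997057291337298}
[[540.92007799   0.         276.82057777]
 [  0.         540.92007799 211.39038818]
 [  0.           0.           1.        ]] [[ 0.3542486   0.67159599 -0.65074324  1.51774148]
 [ 0.93514829 -0.25264768  0.24832805 -0.29955157]
 [ 0.00236736 -0.69651129 -0.71754193  1.11954603]
 [ 0.          0.          0.          1.        ]]
[[421.37095258   0.         281.10939695]
 [  0.         421.37095258 212.94337434]
 [  0.           0.           1.        ]] [[-0.00520689 -0.9964382   0.08416537  0.45354595]
 [-0.99968599  0.00724991  0.02398648  0.03516014]
 [-0.02451123 -0.08401404 -0.99616306  1.10808276]
 [ 0.          0.          0.          1.        ]]
```

View pics/scene0.png

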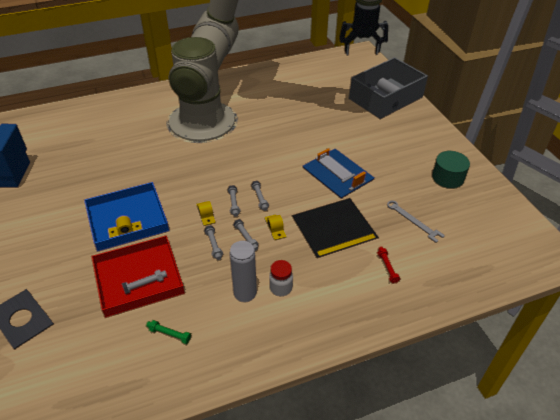

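View pics/top0.png

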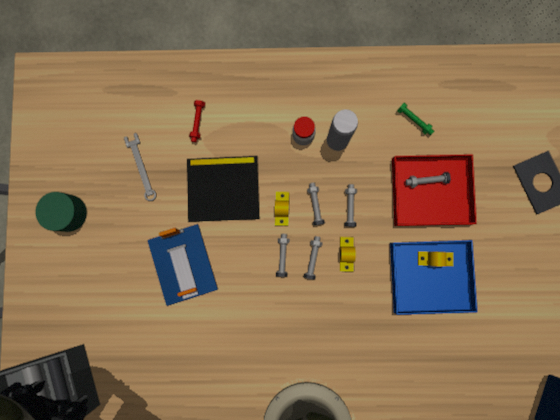

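Run:
```python
from h import *
crop('top0',120,80,320,320,2.5,'c1'); crop('top0',260,80,500,330,2.4,'c2')
w=cloud(load('top0'))
np.set_printoptions(precision=4,suppress=True)
for n,u,v in [('table',100,320),('mat',223,190),('tab',168,232),('bar',187,293),('chart',205,260),('leg',180,265),('redfl',430,205),('bluefl',430,290),('jar',304,125)]:
    print(n,w[v,u])
```

```text
table [0.2704 0.5354 0.0021]
mat [0.6092 0.2157 0.0029]
tab [0.4963 0.3443 0.0587]
bar [0.3431 0.2993 0.0386]
chart [0.4248 0.2606 0.0091]
leg [0.4124 0.3241 0.016 ]
redfl [ 0.5648 -0.3273  0.0041]
bluefl [ 0.3455 -0.3196  0.0045]
jar [0.7605 0.0017 0.0774]
```

View pics/c1.png

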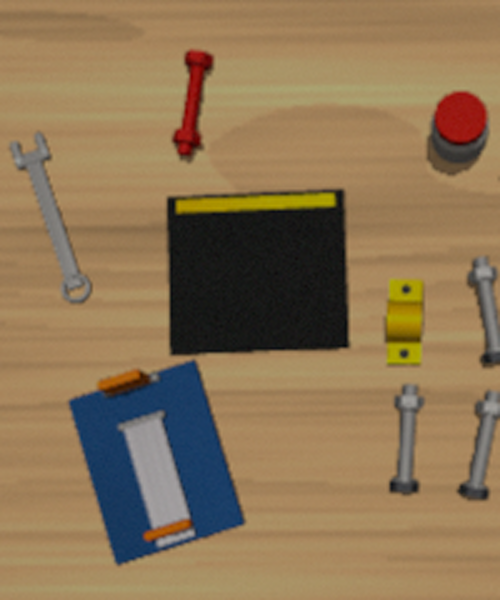

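View pics/c2.png

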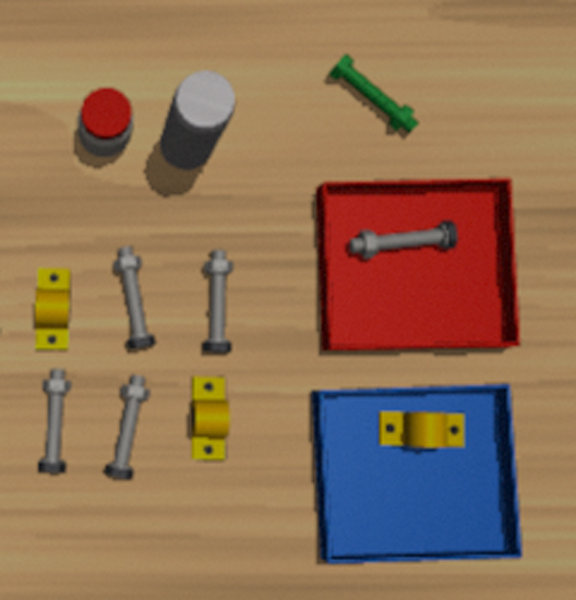

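Steel bolts: top pixels (282,256), (313,258), (316,204), (351,206). Clamps: (282,209), (347,254). Look-alikes I will leave alone: red bolt (197,121), green bolt (415,119), the parts in the grey bin at lower left, and the samples at (428,181) in the red tray and (436,259) in the blue tray. The chart is at (183,265), with its orange tab at (168,232) and pull bar at (187,293). The mat is at (223,188), with the stripe on the +x side.

```bash
cat > m.py <<'E'
from h import *
np.set_printoptions(precision=4,suppress=True)
def rect(p):
    (c,s,a)=cv2.minAreaRect((p[:,:2]*1000).astype(np.float32))
    b=cv2.boxPoints((c,s,a)); e=[b[1]-b[0],b[2]-b[1]]; e=max(e,key=np.linalg.norm)
    ang=np.arctan2(e[1],e[0]); ang=(ang+np.pi/2)%np.pi-np.pi/2
    return np.array(c)/1000,np.array(sorted(s))/1000,ang
def parts(tag,hmin=0.007,hmax=.06,verbose=True):
    d=load(tag); w=cloud(d); im=d['pixels'].astype(int); b,g,r=im[...,0],im[...,1],im[...,2]
    z=w[...,2]
    m=(z>hmin)&(z<hmax)&(w[...,0]>.25)&(w[...,0]<.75)&(w[...,1]<.17)&(w[...,1]>-.25)
    n,l,st,ce=cv2.connectedComponentsWithStats(m.astype(np.uint8),connectivity=8)
    out=[]
    for i in range(1,n):
        if st[i,4]<60: continue
        p=w[l==i]; c,s,a=rect(p); out.append((c,s,a))
        col=im[l==i].mean(0)
        k='clamp' if col[0]<0.5*col[2] else 'bolt'
        if verbose: print(k,'px',ce[i].round(),'c',c,'s',s,'ang',round(a,3),'zmax',round(np.nanmax(p[:,2]),3),col.round())
    return out
E
python3 - <<'E'
from m import *
parts('top0')
d=load('top0'); w=cloud(d); hsv=cv2.cvtColor(d['pixels'],cv2.COLOR_BGR2HSV); z=w[...,2]
def comp(m):
    n,l,st,ce=cv2.connectedComponentsWithStats(m.astype(np.uint8)); i=1+np.argmax(st[1:,4]); return l==i
U=np.mgrid[:420,:560][1];V=np.mgrid[:420,:560][0]
blue=(hsv[...,0]>95)&(hsv[...,0]<125)&(hsv[...,1]>110)
def rep(n,m): 
    m=comp(m); print(n,m.sum(),*rect(w[m&np.isfinite(z)]),'z',np.median(w[m][:,2]))
box=lambda a,b,c,e:(U>a)&(V>b)&(U<c)&(V<e)
rep('chart',blue&box(130,210,230,320)&(z>.006))
rep('mat',(hsv[...,2]<60)&box(175,150,270,235))
yel=(hsv[...,0]>20)&(hsv[...,0]<35)&(hsv[...,1]>180)
rep('stripe',yel&box(175,140,270,175))
ora=(hsv[...,0]>5)&(hsv[...,0]<20)&(hsv[...,1]>190)
rep('tab',ora&box(150,222,190,245)&(z>.05)); rep('bar',ora&box(165,280,210,305)&(z>.03))
for n,b in(('red',box(380,140,490,235)),('blue',box(380,235,490,325))):
    mm=b&(z>.028)&(z<.05)
    p=w[mm]; print(n,'rim',*rect(p))
    pp=p[(abs(p[:,2]-.035)<.004)]; print(' minmax',pp[:,:2].min(0),pp[:,:2].max(0))
for n,b in(('sample bolt',box(400,165,460,195)),('sample clamp',box(410,245,460,272))):
    mm=comp(b&(z>.010)&(z<.06)); print(n,*rect(w[mm]),w[mm][:,2].max())
for n,u,v in (('wrench',140,165),('can',343,122)): print(n,w[v,u])
E
```

```text
bolt px [303. 139.] c [0.7383 0.0014] s [0.0209 0.0559] ang 1.55 zmax 0.058 [56. 60. 65.]
bolt px [335. 144.] c [ 0.7255 -0.0816] s [0.0233 0.0576] ang 1.126 zmax 0.06 [46. 47. 50.]
clamp px [396. 190.] c [ 0.6021 -0.24  ] s [0.0179 0.1797] ang 0.011 zmax 0.041 [ 14.  18. 104.]
bolt px [316. 203.] c [ 0.5712 -0.0283] s [0.0305 0.1098] ang 0.156 zmax 0.035 [ 98. 104. 109.]
bolt px [351. 204.] c [ 0.5664 -0.1191] s [0.0289 0.108 ] ang -0.021 zmax 0.03 [ 97. 102. 106.]
clamp px [282. 207.] c [0.5609 0.0588] s [0.036  0.0502] ang -0.009 zmax 0.043 [  6. 120. 147.]
bolt px [283. 255.] c [0.4388 0.0581] s [0.0288 0.1097] ang -0.065 zmax 0.03 [ 97. 103. 108.]
bolt px [313. 257.] c [ 0.4324 -0.0213] s [0.0301 0.1094] ang -0.218 zmax 0.031 [ 97. 103. 107.]
clamp px [347. 254.] c [ 0.4399 -0.1078] s [0.0365 0.0541] ang -0.001 zmax 0.043 [  6. 118. 145.]
bolt px [395. 278.] c [ 0.3799 -0.2344] s [0.0289 0.1778] ang 0.0 zmax 0.038 [97. 53. 24.]
chart 2462 [0.4138 0.3207] [0.1379 0.1764] 0.30221426 z 0.00961616363686102
mat 3985 [0.6133 0.2172] [0.1683 0.1879] -1.5399941 z nan
stripe 406 [0.6879 0.2196] [0.0183 0.173 ] -1.5367925 z nan
tab 62 [0.4978 0.3458] [0.0084 0.0423] -1.2668598 z 0.05646801669763124
bar 51 [0.347  0.2989] [0.0072 0.0453] -1.2582744 z 0.044010933595392654
red rim [ 0.6035 -0.3325] [0.1806 0.2028] -1.5610291
 minmax [ 0.5133 -0.4327] [ 0.6935 -0.2311]
blue rim [ 0.3822 -0.323 ] [0.1802 0.2019] -1.541305
 minmax [ 0.2914 -0.4248] [ 0.4729 -0.2203]
sample bolt [ 0.6308 -0.3181] [0.0307 0.1102] -1.4641838 0.034822864787552366
sample clamp [ 0.4277 -0.3341] [0.0355 0.0741] 1.552818 0.04748313029820639
wrench [0.6777 0.4378 0.0075]
can [ 0.7383 -0.0836  0.1714]
```

>>> step_arm:
  steps:
    - {"x": 17.95,"y": -19.85,"z": -10,"az": -0.945}
    - {"x": 17.95,"y": -19.85,"z": -14,"az": -0.945}
    - {"x": 17.95,"y": -19.85,"z": -14,"az": -0.945}
    - {"x": 17.95,"y": -19.85,"z": -14,"az": -0.945}
    - {"x": 17.95,"y": -19.85,"z": -14,"az": -0.945}
    - {"x": 17.95,"y": -19.85,"z": -14,"az": -0.945}
    - {"x": 17.95,"y": -19.85,"z": -14,"az": -0.945}
    - {"x": 17.95,"y": -19.85,"z": -14,"az": -0.945}
    - {"x": 17.95,"y": -19.85,"z": -14,"az": -0.945}
    - {"x": 17.95,"y": -19.85,"z": -14,"az": -0.945}
  claw: 3.5
  newtons: 30

```text
$.steps[0]: bad value
```

>>> step_arm:
  steps:
    - {"x": 4.0,"y": -4.0,"z": -2.0,"ax": 0.0,"ay": 0.0,"az": -0.15}
  claw: 3.5
  newtons: 30

```text
time: 0.2
position: [0.1988, 0.4664, 0.2232]
orientation: [3.139, -0.001, 2.671]
contact_force: [2.1, 0.5, -0.3]
finger_gap: 0.857
```

>>> step_arm:
  steps:
    - {"x": 14.8,"y": -16.7,"z": -12.3,"ax": 0.0,"ay": 0.0,"az": -0.798}
    - {"x": 14.8,"y": -16.7,"z": -12.3,"ax": 0.0,"ay": 0.0,"az": -0.798}
    - {"x": 14.8,"y": -16.7,"z": -12.3,"ax": 0.0,"ay": 0.0,"az": -0.798}
    - {"x": 14.8,"y": -16.7,"z": -12.3,"ax": 0.0,"ay": 0.0,"az": -0.798}
    - {"x": 14.8,"y": -16.7,"z": -12.3,"ax": 0.0,"ay": 0.0,"az": -0.798}
    - {"x": 14.8,"y": -16.7,"z": -12.3,"ax": 0.0,"ay": 0.0,"az": -0.798}
    - {"x": 14.8,"y": -16.7,"z": -12.3,"ax": 0.0,"ay": 0.0,"az": -0.798}
    - {"x": 14.8,"y": -16.7,"z": -12.3,"ax": 0.0,"ay": 0.0,"az": -0.798}
    - {"x": 14.8,"y": -16.7,"z": -12.3,"ax": 0.0,"ay": 0.0,"az": -0.798}

```text
time: 1.1
position: [0.3464, 0.3001, 0.1006]
orientation: [3.138, -0.001, 1.876]
contact_force: [-0.3, 0.4, -0.1]
finger_gap: 0.412
```

>>> step_arm:
  steps:
    - {"x": 0.0,"y": -0.08,"z": -4.5,"ax": 0.0,"ay": 0.0,"az": 0.0}
    - {"x": 0.0,"y": -0.08,"z": -6.9,"ax": 0.0,"ay": 0.0,"az": 0.0}
    - {"x": 0.0,"y": -0.08,"z": -6.9,"ax": 0.0,"ay": 0.0,"az": 0.0}
    - {"x": 0.0,"y": -0.08,"z": -6.9,"ax": 0.0,"ay": 0.0,"az": 0.0}

```text
time: 1.5
position: [0.3465, 0.2999, 0.0325]
orientation: [3.137, -0.001, 1.877]
contact_force: [-0.2, 0.4, 0.2]
finger_gap: 0.409
```

>>> step_arm:
  steps:
    - {"x": 0.0,"y": 0.0,"z": 0.0,"ax": 0.0,"ay": 0.0,"az": 0.0}
    - {"x": 0.0,"y": 0.0,"z": 0.0,"ax": 0.0,"ay": 0.0,"az": 0.0}
    - {"x": 0.0,"y": 0.0,"z": 0.0,"ax": 0.0,"ay": 0.0,"az": 0.0}
    - {"x": 0.0,"y": 0.0,"z": 0.0,"ax": 0.0,"ay": 0.0,"az": 0.0}
    - {"x": 0.0,"y": 0.0,"z": 0.0,"ax": 0.0,"ay": 0.0,"az": 0.0}
  claw: 0
  newtons: 25

```text
time: 2.0
position: [0.3468, 0.3001, 0.0328]
orientation: [3.136, -0.001, 1.877]
contact_force: [0.0, 2.0, 0.5]
finger_gap: 0.107
```

Run:
```python
import numpy as np
c,s=np.cos(.302),np.sin(.302)
r=[]
for t in list(np.arange(.08,.70,.08))+[.70,.72]:
    a=11.6-11.6*np.cos(t)+1.93*np.sin(t); z=11.6*np.sin(t)+1.93*np.cos(t)-1.93
    r.append('{"x": %.2f, "y": %.2f, "z": %.2f, "ax": %.3f, "ay": %.3f, "az": 0.0}'%(a*c,a*s,z,-s*t,c*t))
print(', '.join(r))
```

```text
{"x": 0.18, "y": 0.06, "z": 0.92, "ax": -0.024, "ay": 0.076, "az": 0.0}, {"x": 0.44, "y": 0.14, "z": 1.82, "ax": -0.048, "ay": 0.153, "az": 0.0}, {"x": 0.76, "y": 0.24, "z": 2.70, "ax": -0.071, "ay": 0.229, "az": 0.0}, {"x": 1.14, "y": 0.36, "z": 3.55, "ax": -0.095, "ay": 0.306, "az": 0.0}, {"x": 1.59, "y": 0.50, "z": 4.36, "ax": -0.119, "ay": 0.382, "az": 0.0}, {"x": 2.10, "y": 0.65, "z": 5.14, "ax": -0.143, "ay": 0.458, "az": 0.0}, {"x": 2.67, "y": 0.83, "z": 5.87, "ax": -0.167, "ay": 0.535, "az": 0.0}, {"x": 3.29, "y": 1.03, "z": 6.55, "ax": -0.190, "ay": 0.611, "az": 0.0}, {"x": 3.79, "y": 1.18, "z": 7.02, "ax": -0.208, "ay": 0.668, "az": 0.0}, {"x": 3.96, "y": 1.23, "z": 7.17, "ax": -0.214, "ay": 0.687, "az": 0.0}
```

>>> step_arm:
  steps:
    - {"x": 0.18,"y": 0.06,"z": 0.92,"ax": -0.024,"ay": 0.076,"az": 0.0}
    - {"x": 0.44,"y": 0.14,"z": 1.82,"ax": -0.048,"ay": 0.153,"az": 0.0}
    - {"x": 0.76,"y": 0.24,"z": 2.7,"ax": -0.071,"ay": 0.229,"az": 0.0}
    - {"x": 1.14,"y": 0.36,"z": 3.55,"ax": -0.095,"ay": 0.306,"az": 0.0}
    - {"x": 1.59,"y": 0.5,"z": 4.36,"ax": -0.119,"ay": 0.382,"az": 0.0}

```text
time: 2.5
position: [0.3625, 0.305, 0.0769]
orientation: [-2.742, -0.003, 1.876]
contact_force: [-0.9, 0.9, -2.4]
finger_gap: 0.099
```

Run:
```python
from h import *
print(monitor.observe()); grab('scene','s1'); crop('s1',280,100,440,260,4,'s1c')
```

```text
{'time': 2.5, 'qpos': array([0.42502723, 0.59883045, 1.58012869, 0.04989915, 1.35933669,
       0.09874801]), 'joint_vel': array([-0.05230929,  0.3748443 , -0.70866225,  0.05981786,  1.10416045,
       -0.04804088]), 'effort': array([ -0.24644268, -50.95857382, -17.94501901,  -0.14662541,
        -0.35424192,   0.05474827]), 'position': array([0.36246594, 0.30495393, 0.07685863]), 'orientation': array([-2.74232061e+00, -2.62239245e-03,  1.87626219e+00]), 'contact_force': array([-0.94112959,  0.89298393, -2.41924497]), 'moment': array([ 0.25582149, -0.28863541, -0.07368559]), 'finger_gap': 0.09859854120154}
```

View pics/s1c.png

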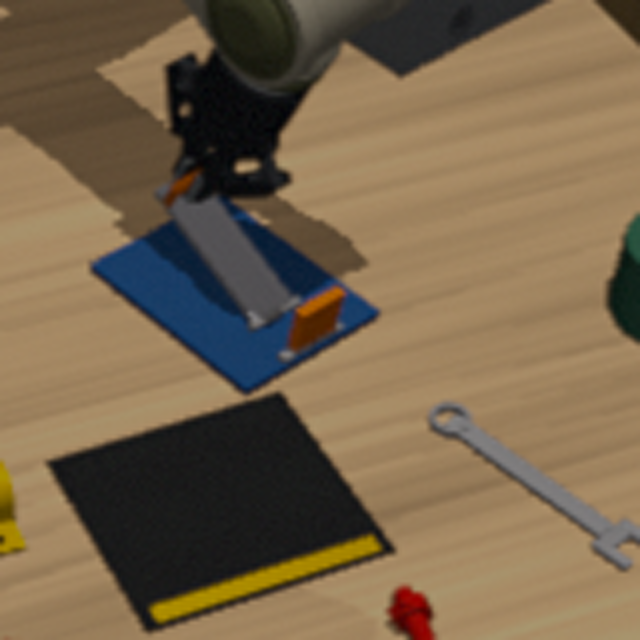

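The picture shows the leg rising with the bar in the jaws (crop pixel (190,185)) and the chart still flat. I'll continue the arc.

>>> step_arm:
  steps:
    - {"x": 0.51,"y": 0.15,"z": 0.78,"ax": -0.024,"ay": 0.076,"az": 0.0}
    - {"x": 1.08,"y": 0.33,"z": 1.51,"ax": -0.048,"ay": 0.153,"az": 0.0}
    - {"x": 1.7,"y": 0.53,"z": 2.19,"ax": -0.071,"ay": 0.229,"az": 0.0}
    - {"x": 2.2,"y": 0.68,"z": 2.66,"ax": -0.089,"ay": 0.286,"az": 0.0}
    - {"x": 2.4,"y": 0.74,"z": 2.84,"ax": -0.096,"ay": 0.308,"az": 0.0}
    - {"x": 2.4,"y": 0.74,"z": 2.84,"ax": -0.096,"ay": 0.308,"az": 0.0}

```text
time: 3.15
position: [0.3881, 0.3124, 0.1048]
orientation: [-2.418, -0.003, 1.874]
contact_force: [0.0, -0.5, -3.2]
finger_gap: 0.104
```

Run:
```python
from h import *
grab('scene','s2'); crop('s2',280,100,440,260,4,'s2c')
w=cloud(load('s2'))
print(w[170,350],w[190,340])
```

```text
[0.44043248 0.34954946 0.02623383] [0.49668366 0.29058694 0.0121098 ]
```

View pics/s2c.png

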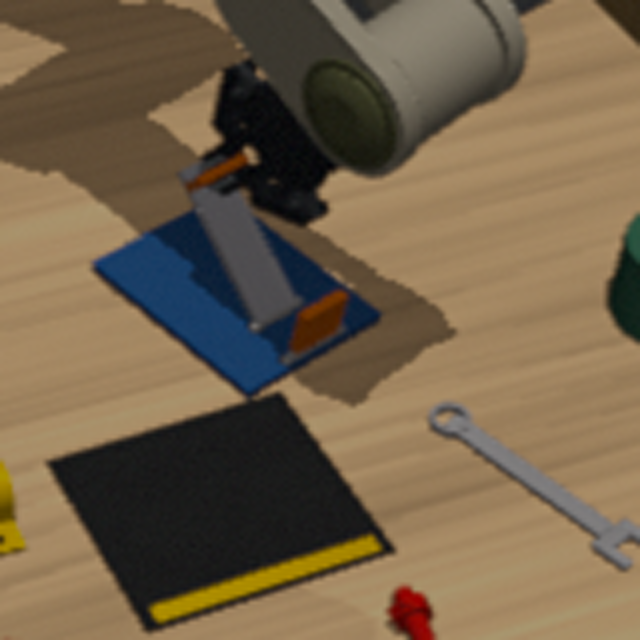

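```bash
cat > leg.py <<'E'
from m import *
import sys
def legangle(tag,box):
    d=load(tag); w=cloud(d); u0,v0,u1,v1=box
    im=d['pixels'][v0:v1,u0:u1]; p=w[v0:v1,u0:u1]
    hsv=cv2.cvtColor(im,cv2.COLOR_BGR2HSV)
    def fit(m,nm):
        q=p[m]; q=q[np.isfinite(q).all(1)]
        for _ in range(4):
            c=q.mean(0); n=np.linalg.svd(q-c,full_matrices=False)[2][2]; n*=np.sign(n[2]); e=(q-c)@n
            q=q[abs(e)<max(.0025,2*e.std()*.8)]
        print(nm,len(q),'c',c,'n',n,'rms',e.std()); return n
    a=fit((hsv[...,1]<45)&(p[...,2]>.022)&(hsv[...,2]>50),'leg')
    b=fit((hsv[...,0]>95)&(hsv[...,0]<125)&(hsv[...,1]>120)&(p[...,2]<.02),'chart')
    print('angle',np.arccos(a@b))
E
python3 -c "
from leg import *
legangle('s2',(325,140,365,190))"
```

```text
leg 267 c [0.4203 0.3205 0.055 ] n [0.5992 0.2609 0.7569] rms 0.0020855157636189524
chart 421 c [0.4306 0.3187 0.0105] n [0.0133 0.0113 0.9998] rms 0.0015829050959056202
angle 0.6955210512459721
```

>>> step_arm:
  steps:
    - {"x": 0.0,"y": 0.0,"z": 0.0,"ax": 0.0,"ay": 0.0,"az": 0.0}
    - {"x": 0.0,"y": 0.0,"z": 0.0,"ax": 0.0,"ay": 0.0,"az": 0.0}
    - {"x": 0.0,"y": 0.0,"z": 0.0,"ax": 0.0,"ay": 0.0,"az": 0.0}
    - {"x": 1.9,"y": 0.6,"z": 2.3,"ax": 0.0,"ay": 0.0,"az": 0.0}
    - {"x": 3.8,"y": 1.2,"z": 4.5,"ax": 0.0,"ay": 0.0,"az": 0.0}
    - {"x": 3.8,"y": 1.2,"z": 9.0,"ax": 0.07,"ay": -0.21,"az": 0.0}
    - {"x": 0.0,"y": -5.0,"z": 12.0,"ax": 0.14,"ay": -0.43,"az": 0.0}
    - {"x": -4.0,"y": -12.0,"z": 15.0,"ax": 0.214,"ay": -0.687,"az": 0.0}
    - {"x": -6.0,"y": -22.0,"z": 18.0,"ax": 0.214,"ay": -0.687,"az": 0.0}
    - {"x": -6.0,"y": -22.0,"z": 18.0,"ax": 0.214,"ay": -0.687,"az": 0.0}
    - {"x": -6.0,"y": -22.0,"z": 18.0,"ax": 0.214,"ay": -0.687,"az": 0.0}
    - {"x": -6.0,"y": -22.0,"z": 18.0,"ax": 0.214,"ay": -0.687,"az": 0.0}
  claw: 3.0

```text
time: 4.4
position: [0.3262, 0.091, 0.2861]
orientation: [3.141, 0.0, 1.876]
contact_force: [1.5, 0.3, 0.2]
finger_gap: 0.35
```

Run:
```python
from leg import *
grab('scene','s3'); crop('s3',280,100,440,260,4,'s3c'); grab('top','t3'); crop('t3',120,180,280,320,4,'t3c')
legangle('s3',(325,140,365,190))
d=load('t3'); w=cloud(d); hsv=cv2.cvtColor(d['pixels'],cv2.COLOR_BGR2HSV); z=w[...,2]
U=np.mgrid[:420,:560][1];V=np.mgrid[:420,:560][0]
box=lambda a,b,c,e:(U>a)&(V>b)&(U<c)&(V<e)
ora=(hsv[...,0]>5)&(hsv[...,0]<20)&(hsv[...,1]>190)
m=ora&box(150,222,190,245); print('tab',*rect(w[m&(z>.05)]),np.unique(w[m&(z>.02)][:,2].round(3)))
```

```text
leg 271 c [0.4156 0.3202 0.0547] n [0.5809 0.2263 0.7819] rms 0.0018551991416425398
chart 407 c [0.4305 0.3162 0.0089] n [-0.0043  0.0002  1.    ] rms 0.0014266536362121903
angle 0.6770427518288268
tab [0.5016 0.3469] [0.0087 0.044 ] -1.2639627 [0.024 0.025 0.026 0.028 0.029 0.031 0.033 0.034 0.035 0.036 0.037 0.038
 0.039 0.04  0.041 0.042 0.044 0.045 0.047 0.048 0.049 0.05  0.052 0.053
 0.054 0.055 0.056 0.057 0.058 0.059 0.06  0.061]
```

View pics/s3c.png

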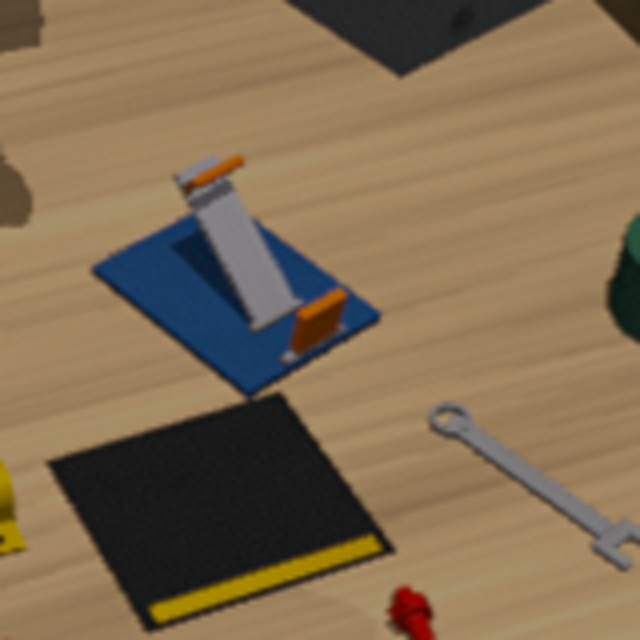

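View pics/t3c.png

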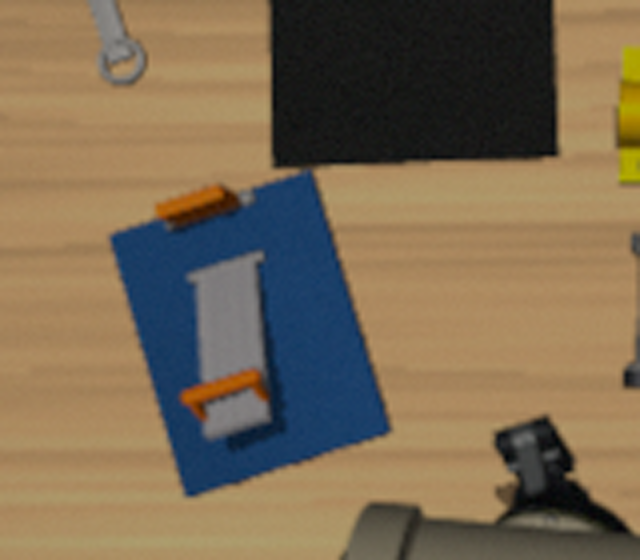

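Run:
```python
from leg import *
legangle('t3',(155,235,215,300))
legangle('s3',(320,135,370,192))
d=load('t3'); w=cloud(d)
# bar: crop px (230,382)/4+ (120,180)
for u,v in ((177,275),(178,276),(174,276),(181,274)): print(w[v,u])
# chart rect
hsv=cv2.cvtColor(d['pixels'],cv2.COLOR_BGR2HSV); z=w[...,2]
m=np.zeros((420,560),bool); m[215:310,140:225]=True
q=w[m&(hsv[...,0]>95)&(hsv[...,0]<125)&(hsv[...,1]>110)&(z>.005)&(z<.02)]; print(*rect(q))
```

```text
leg 451 c [0.4125 0.3187 0.0588] n [0.5941 0.1876 0.7822] rms 0.0011598327419100713
chart 1808 c [0.4104 0.314  0.0094] n [-0.0011 -0.0004  1.    ] rms 0.0013373193053503535
angle 0.6737644272371746
leg 271 c [0.4152 0.3199 0.0551] n [0.5816 0.2241 0.782 ] rms 0.001851693139113409
chart 547 c [0.4293 0.3127 0.0089] n [-0.0007  0.0017  1.    ] rms 0.001361253035112918
angle 0.6729546746491086
[0.3926 0.3056 0.1115]
[0.3902 0.3034 0.1109]
[0.3901 0.3136 0.1084]
[0.3947 0.297  0.1082]
[0.4175 0.321 ] [0.1381 0.1767] 0.3084023
```

Run:
```python
from leg import *
for t,bx in (('t3',(155,262,200,290)),('s3',(318,135,345,152))):
    d=load(t); w=cloud(d); hsv=cv2.cvtColor(d['pixels'],cv2.COLOR_BGR2HSV); z=w[...,2]
    m=np.zeros((420,560),bool); m[bx[1]:bx[3],bx[0]:bx[2]]=True
    m&=(hsv[...,0]>3)&(hsv[...,0]<20)&(hsv[...,1]>150)
    print(t,m.sum()); q=w[m]; print(*rect(q[q[:,2]>.09])); 
    ys,xs=np.where(m)
    q=q[q[:,2]>.104]; print(len(q),q.mean(0),q[:,2].max(), q.min(0),q.max(0))
crop('t3',150,255,205,295,12,'t3d')
```

```text
t3 94
[0.3845 0.3108] [0.0179 0.0469] -1.2742405
68 [0.3892 0.3118 0.109 ] 0.1137289821215588 [0.3806 0.2898 0.1053] [0.3972 0.3349 0.1137]
s3 40
[0.3918 0.3112] [0.0178 0.0453] -1.5012368
32 [0.3914 0.312  0.108 ] 0.11078251414319618 [0.3814 0.2892 0.1042] [0.4013 0.3335 0.1108]
```

View pics/t3d.png

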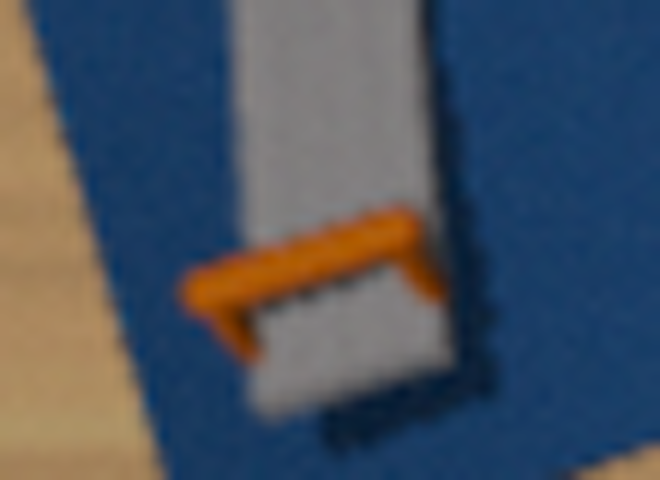

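>>> step_arm:
  steps:
    - {"x": 9.8,"y": 23.3,"z": -6.0,"ax": -0.208,"ay": 0.658,"az": 0.0}
    - {"x": 9.8,"y": 23.3,"z": -6.0,"ax": -0.208,"ay": 0.658,"az": 0.0}
    - {"x": 9.8,"y": 23.3,"z": -6.0,"ax": -0.208,"ay": 0.658,"az": 0.0}
    - {"x": 9.8,"y": 23.3,"z": -6.0,"ax": -0.208,"ay": 0.658,"az": 0.0}
    - {"x": 9.8,"y": 23.3,"z": -6.0,"ax": -0.208,"ay": 0.658,"az": 0.0}
    - {"x": 9.8,"y": 23.3,"z": -6.0,"ax": -0.208,"ay": 0.658,"az": 0.0}
    - {"x": 9.8,"y": 23.3,"z": -13.7,"ax": -0.208,"ay": 0.658,"az": 0.0}
    - {"x": 9.8,"y": 23.3,"z": -13.7,"ax": -0.208,"ay": 0.658,"az": 0.0}
    - {"x": 9.8,"y": 23.3,"z": -13.7,"ax": -0.208,"ay": 0.658,"az": 0.0}
    - {"x": 8.0,"y": 22.7,"z": -16.0,"ax": -0.208,"ay": 0.658,"az": 0.0}
    - {"x": 6.2,"y": 22.1,"z": -18.3,"ax": -0.208,"ay": 0.658,"az": 0.0}
    - {"x": 6.2,"y": 22.1,"z": -18.3,"ax": -0.208,"ay": 0.658,"az": 0.0}
    - {"x": 6.2,"y": 22.1,"z": -18.3,"ax": -0.208,"ay": 0.658,"az": 0.0}
  claw: 3.0

```text
time: 5.8
position: [0.3903, 0.3117, 0.1053]
orientation: [-2.455, 0.004, 1.874]
contact_force: [0.3, 0.2, 1.0]
finger_gap: 0.348
```

>>> step_arm:
  steps:
    - {"x": 0.0,"y": 0.0,"z": 0.0,"ax": 0.0,"ay": 0.0,"az": 0.0}
    - {"x": 0.0,"y": 0.0,"z": 0.0,"ax": 0.0,"ay": 0.0,"az": 0.0}
    - {"x": 0.0,"y": 0.0,"z": 0.0,"ax": 0.0,"ay": 0.0,"az": 0.0}
    - {"x": 0.0,"y": 0.0,"z": 0.0,"ax": 0.0,"ay": 0.0,"az": 0.0}
  claw: 0

```text
time: 6.2
position: [0.3903, 0.312, 0.1073]
orientation: [-2.454, 0.004, 1.874]
contact_force: [-5.7, -1.6, 8.4]
finger_gap: 0.099
```

>>> step_arm:
  steps:
    - {"x": 0.26,"y": 0.08,"z": 0.22,"ax": -0.008,"ay": 0.025,"az": 0.0}
    - {"x": 0.52,"y": 0.17,"z": 0.45,"ax": -0.015,"ay": 0.048,"az": 0.0}
    - {"x": 0.52,"y": 0.17,"z": 0.45,"ax": -0.015,"ay": 0.048,"az": 0.0}
    - {"x": 0.52,"y": 0.17,"z": 0.45,"ax": -0.015,"ay": 0.048,"az": 0.0}

```text
time: 6.6
position: [0.3959, 0.3139, 0.1119]
orientation: [-2.406, 0.004, 1.874]
contact_force: [0.5, -0.5, -2.7]
finger_gap: 0.1
```

Run:
```python
from leg import *
print(monitor.observe()['contact_force'])
grab('scene','s4'); legangle('s4',(320,135,370,192)); crop('s4',280,100,440,260,4,'s4c')
```

```text
[ 0.5326 -0.5365 -2.6517]
leg 260 c [0.4208 0.3202 0.056 ] n [0.605  0.2457 0.7574] rms 0.001834815710209821
chart 555 c [0.4302 0.3133 0.0106] n [0.0184 0.0124 0.9998] rms 0.0014224688291332866
angle 0.689847901975057
```

View pics/s4c.png

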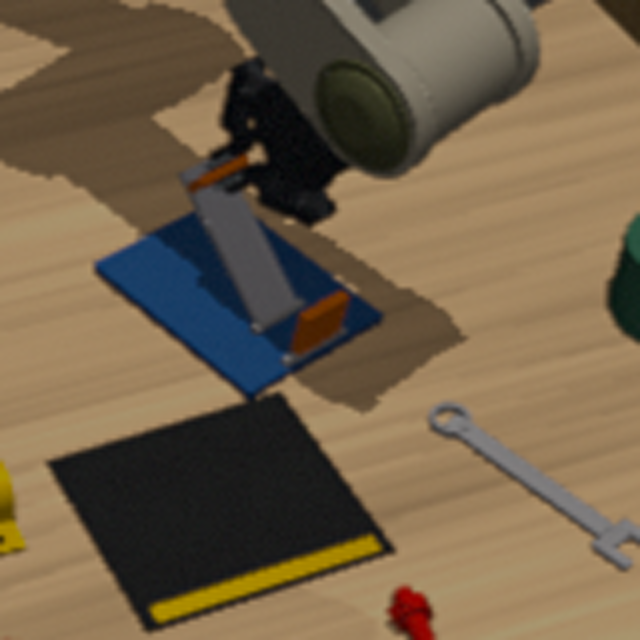

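>>> step_arm:
  steps:
    - {"x": 0.0,"y": 0.0,"z": 0.0,"ax": 0.0,"ay": 0.0,"az": 0.0}
    - {"x": 0.0,"y": 0.0,"z": 0.0,"ax": 0.0,"ay": 0.0,"az": 0.0}
    - {"x": 0.0,"y": 0.0,"z": 0.0,"ax": 0.0,"ay": 0.0,"az": 0.0}
    - {"x": 1.9,"y": 0.6,"z": 2.3,"ax": 0.0,"ay": 0.0,"az": 0.0}
    - {"x": 3.8,"y": 1.2,"z": 4.5,"ax": 0.0,"ay": 0.0,"az": 0.0}
    - {"x": 5.0,"y": 1.6,"z": 9.0,"ax": 0.07,"ay": -0.21,"az": 0.0}
    - {"x": 8.0,"y": 2.4,"z": 10.0,"ax": 0.14,"ay": -0.43,"az": 0.0}
    - {"x": 10.4,"y": 3.3,"z": 10.0,"ax": 0.222,"ay": -0.7,"az": 0.0}
    - {"x": 10.4,"y": 3.3,"z": 10.0,"ax": 0.222,"ay": -0.7,"az": 0.0}
    - {"x": 10.4,"y": 3.3,"z": 10.0,"ax": 0.222,"ay": -0.7,"az": 0.0}
    - {"x": 10.4,"y": 3.3,"z": 10.0,"ax": 0.222,"ay": -0.7,"az": 0.0}
  claw: 4.0

```text
time: 7.75
position: [0.4978, 0.3467, 0.2127]
orientation: [3.141, 0.0, 1.874]
contact_force: [0.5, 0.0, 0.6]
finger_gap: 0.471
```

Run:
```python
from leg import *
grab('scene','s5'); grab('top','t5'); legangle('s5',(320,135,370,192)); crop('s5',260,60,440,230,4,'s5c')
d=load('s5');w=cloud(d); hsv=cv2.cvtColor(d['pixels'],cv2.COLOR_BGR2HSV); z=w[...,2]
ora=(hsv[...,0]>3)&(hsv[...,0]<20)&(hsv[...,1]>150)
m=np.zeros((420,560),bool); m[165:195,348:372]=True; m&=ora
q=w[m]; print(len(q),q.mean(0),q.min(0),q.max(0)); t=q[q[:,2]>.053]; print('top',*rect(t)); 
f=q[(q[:,2]<.05)]; print('front',f.mean(0)); c=f.mean(0); print(np.linalg.svd(f-c)[2][2])
```

```text
leg 303 c [0.4175 0.3189 0.0579] n [-0.2532  0.9671  0.0225] rms 0.009359807671726408
chart 550 c [0.4308 0.3138 0.0089] n [-0.0094 -0.0029  1.    ] rms 0.001435915675070878
angle 1.5487039780043177
122 [0.5047 0.347  0.0426] [0.449  0.3248 0.009 ] [0.5151 0.3978 0.0609]
top [0.5054 0.3464] [0.012  0.0438] -1.3326306
front [0.5046 0.3471 0.0354]
[-0.8091 -0.4206  0.4104]
```

View pics/s5c.png

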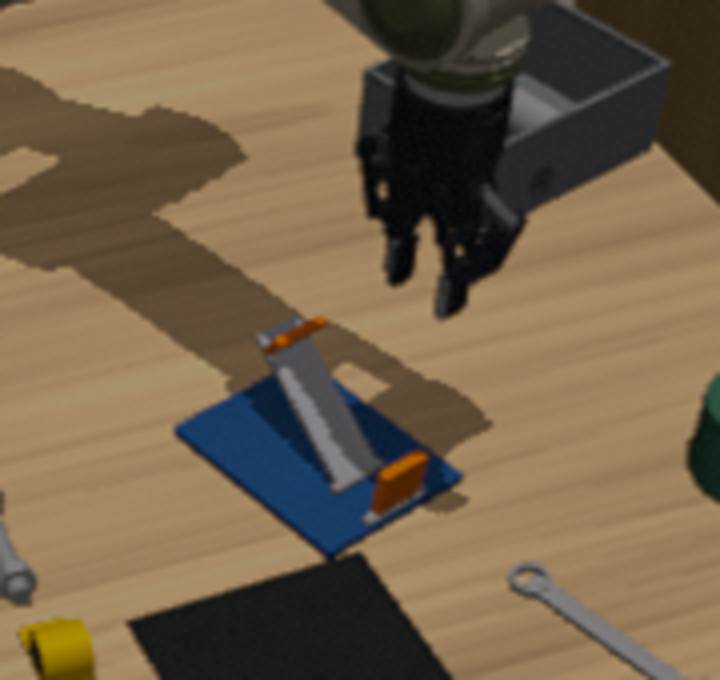

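>>> step_arm:
  steps:
    - {"x": 0.35,"y": -0.05,"z": -5.0,"ax": 0.0,"ay": 0.0,"az": 0.004}
    - {"x": 0.35,"y": -0.05,"z": -10.0,"ax": 0.0,"ay": 0.0,"az": 0.004}
    - {"x": 0.35,"y": -0.05,"z": -14.0,"ax": 0.0,"ay": 0.0,"az": 0.004}
    - {"x": 0.35,"y": -0.05,"z": -16.5,"ax": 0.0,"ay": 0.0,"az": 0.004}
    - {"x": 0.35,"y": -0.05,"z": -17.7,"ax": 0.0,"ay": 0.0,"az": 0.004}
    - {"x": 0.35,"y": -0.05,"z": -17.7,"ax": 0.0,"ay": 0.0,"az": 0.004}
    - {"x": 0.35,"y": -0.05,"z": -17.7,"ax": 0.0,"ay": 0.0,"az": 0.004}

```text
time: 8.55
position: [0.5042, 0.3466, 0.0366]
orientation: [-3.14, 0.0, 1.876]
contact_force: [-0.2, -0.1, 0.0]
finger_gap: 0.47
```

>>> step_arm:
  steps:
    - {"x": 0.0,"y": 0.0,"z": 0.0,"ax": 0.0,"ay": 0.0,"az": 0.0}
    - {"x": 0.0,"y": 0.0,"z": 0.0,"ax": 0.0,"ay": 0.0,"az": 0.0}
    - {"x": 0.0,"y": 0.0,"z": 0.0,"ax": 0.0,"ay": 0.0,"az": 0.0}
    - {"x": 0.0,"y": 0.0,"z": 0.0,"ax": 0.0,"ay": 0.0,"az": 0.0}
    - {"x": 0.0,"y": 0.0,"z": 0.0,"ax": 0.0,"ay": 0.0,"az": 0.0}
    - {"x": 0.0,"y": 0.0,"z": 0.0,"ax": 0.0,"ay": 0.0,"az": 0.0}
  claw: 0
  newtons: 40

```text
time: 9.15
position: [0.503, 0.3466, 0.0381]
orientation: [-3.137, -0.0, 1.875]
contact_force: [-8.4, -3.1, 10.1]
finger_gap: 0.112
```

>>> step_arm:
  steps:
    - {"x": -0.1,"y": 0.0,"z": 1.3,"ax": 0.0,"ay": 0.0,"az": 0.0}
    - {"x": -0.2,"y": -0.1,"z": 2.6,"ax": 0.0,"ay": 0.0,"az": 0.0}
    - {"x": -0.4,"y": -0.1,"z": 3.9,"ax": 0.0,"ay": 0.0,"az": 0.0}
    - {"x": -0.6,"y": -0.2,"z": 5.2,"ax": 0.0,"ay": 0.0,"az": 0.0}
    - {"x": -0.9,"y": -0.3,"z": 6.5,"ax": 0.0,"ay": 0.0,"az": 0.0}
    - {"x": -1.2,"y": -0.4,"z": 7.8,"ax": 0.0,"ay": 0.0,"az": 0.0}
    - {"x": -1.6,"y": -0.5,"z": 9.1,"ax": 0.0,"ay": 0.0,"az": 0.0}
    - {"x": -2.0,"y": -0.6,"z": 10.4,"ax": 0.0,"ay": 0.0,"az": 0.0}
    - {"x": -2.5,"y": -0.8,"z": 11.7,"ax": 0.0,"ay": 0.0,"az": 0.0}
    - {"x": -3.0,"y": -1.0,"z": 13.0,"ax": 0.0,"ay": 0.0,"az": 0.0}
    - {"x": -3.6,"y": -1.1,"z": 14.3,"ax": 0.0,"ay": 0.0,"az": 0.0}
    - {"x": -4.2,"y": -1.3,"z": 15.6,"ax": 0.0,"ay": 0.0,"az": 0.0}
    - {"x": -4.9,"y": -1.5,"z": 16.9,"ax": 0.0,"ay": 0.0,"az": 0.0}
    - {"x": -5.6,"y": -1.7,"z": 18.2,"ax": 0.0,"ay": 0.0,"az": 0.0}
    - {"x": -6.0,"y": -1.8,"z": 19.5,"ax": 0.0,"ay": 0.0,"az": 0.0}
    - {"x": -6.0,"y": -1.8,"z": 20.8,"ax": 0.0,"ay": 0.0,"az": 0.0}
    - {"x": -6.0,"y": -1.8,"z": 22.1,"ax": 0.0,"ay": 0.0,"az": 0.0}
    - {"x": -6.0,"y": -1.8,"z": 23.4,"ax": 0.0,"ay": 0.0,"az": 0.0}
    - {"x": -6.0,"y": -1.8,"z": 23.4,"ax": 0.0,"ay": 0.0,"az": 0.0}
    - {"x": -6.0,"y": -1.8,"z": 23.4,"ax": 0.0,"ay": 0.0,"az": 0.0}

```text
time: 11.15
position: [0.4428, 0.3285, 0.2719]
orientation: [-3.137, -0.0, 1.875]
contact_force: [-0.3, -0.8, -5.7]
finger_gap: 0.106
```

Run:
```python
from leg import *
grab('scene','s6');crop('s6',220,20,440,230,3.5,'s6c'); print(monitor.observe()['contact_force'])
```

```text
[ 0.1458 -0.6628 -4.8397]
```

View pics/s6c.png

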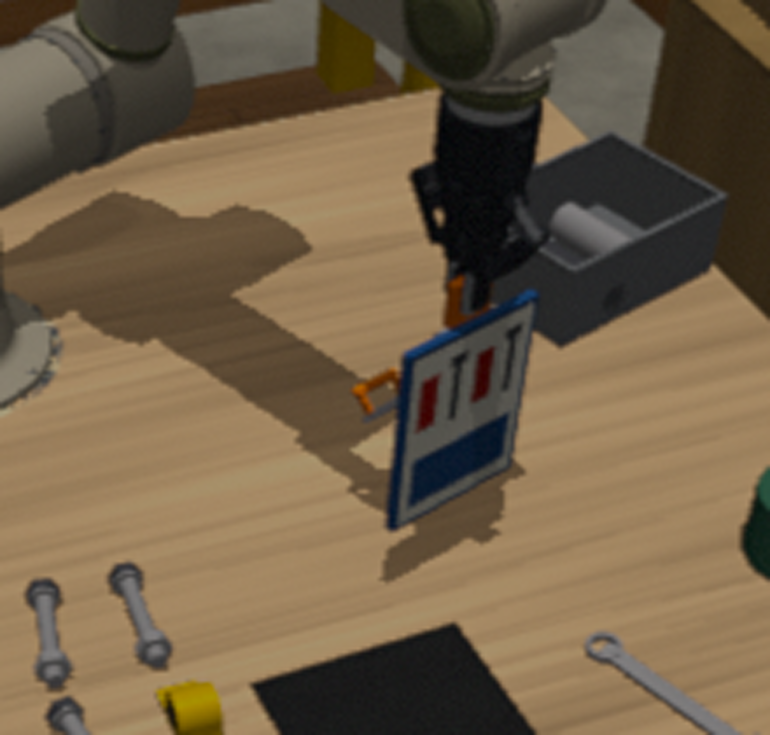

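```bash
cat > face.py <<'E'
from m import *
def face(tag,box):
    d=load(tag); w=cloud(d); u0,v0,u1,v1=box
    p=w[v0:v1,u0:u1].reshape(-1,3); p=p[np.isfinite(p).all(1)]
    # ransac plane
    rng=np.random.default_rng(0); best=None
    for _ in range(400):
        a=p[rng.choice(len(p),3,False)]; n=np.cross(a[1]-a[0],a[2]-a[0]); L=np.linalg.norm(n)
        if L<1e-5: continue
        n/=L
        if abs(n[2])>.7: continue
        k=(abs((p-a[0])@n)<.004)
        if best is None or k.sum()>best.sum(): best=k
    q=p[best]
    for _ in range(3):
        c=q.mean(0); n=np.linalg.svd(q-c,full_matrices=False)[2][2]; n*=np.sign(n[0]); q=p[abs((p-c)@n)<.004]
    # keep largest in-plane cluster approx: rectangle
    yy=np.cross([0,0,1],n); yy/=np.linalg.norm(yy); up=np.cross(n,yy)
    ab=np.stack([(q-c)@yy,(q-c)@up],-1)
    ok=(abs(ab[:,0]-np.median(ab[:,0]))<.085)&(abs(ab[:,1]-np.median(ab[:,1]))<.11); ab=ab[ok]
    r=cv2.minAreaRect((ab*1000).astype(np.float32))
    ctr=c+yy*r[0][0]/1000+up*r[0][1]/1000
    print(tag,len(q),'n',n,'yaw',np.arctan2(n[1],n[0]),'lean',np.arcsin(n[2]),'facectr',ctr,'size',r[1],'ang',r[2],'chart_mid',ctr-n*.005)
    return ctr-n*.005,n
E
python3 -c "
from face import *
face('s6',(325,100,378,175))"
```

```text
s6 1767 n [ 0.9556  0.2947 -0.0039] yaw 0.29915829545613726 lean -0.0038997503228750843 facectr [0.4541 0.3333 0.1752] size (210.5418243408203, 146.52871704101562) ang 89.93994140625 chart_mid [0.4493 0.3318 0.1752]
```

>>> step_arm:
  steps:
    - {"x": 1.5,"y": -0.8,"z": 0.0,"ax": 0.0,"ay": 0.0,"az": -0.02}
    - {"x": 3.5,"y": -1.8,"z": 0.0,"ax": 0.0,"ay": 0.0,"az": -0.045}
    - {"x": 6.0,"y": -3.1,"z": 0.0,"ax": 0.0,"ay": 0.0,"az": -0.075}
    - {"x": 8.5,"y": -4.4,"z": 0.0,"ax": 0.0,"ay": 0.0,"az": -0.107}
    - {"x": 11.0,"y": -5.7,"z": 0.0,"ax": 0.0,"ay": 0.0,"az": -0.138}
    - {"x": 13.5,"y": -7.0,"z": 0.0,"ax": 0.0,"ay": 0.0,"az": -0.17}
    - {"x": 16.0,"y": -8.2,"z": 0.0,"ax": 0.0,"ay": 0.0,"az": -0.2}
    - {"x": 18.0,"y": -9.3,"z": -0.5,"ax": 0.0,"ay": 0.0,"az": -0.226}
    - {"x": 19.8,"y": -10.2,"z": -1.5,"ax": 0.0,"ay": 0.0,"az": -0.249}
    - {"x": 21.0,"y": -10.8,"z": -2.5,"ax": 0.0,"ay": 0.0,"az": -0.264}
    - {"x": 21.5,"y": -11.1,"z": -3.8,"ax": 0.0,"ay": 0.0,"az": -0.271}
    - {"x": 21.55,"y": -11.1,"z": -4.7,"ax": 0.0,"ay": 0.0,"az": -0.271}
    - {"x": 21.55,"y": -11.1,"z": -4.7,"ax": 0.0,"ay": 0.0,"az": -0.271}
    - {"x": 21.55,"y": -11.1,"z": -4.7,"ax": 0.0,"ay": 0.0,"az": -0.271}
    - {"x": 21.55,"y": -11.1,"z": -4.7,"ax": 0.0,"ay": 0.0,"az": -0.271}

```text
time: 12.7
position: [0.658, 0.218, 0.2256]
orientation: [-3.137, -0.0, 1.605]
contact_force: [-0.7, 0.3, -5.1]
finger_gap: 0.108
```

Run:
```python
from face import *
grab('scene','s7');crop('s7',220,60,440,270,3.5,'s7c'); print(monitor.observe()['contact_force'])
face('s7',(300,120,385,245))
```

```text
[-0.3014  0.0299 -3.8572]
s7 2514 n [0.9992 0.027  0.0298] yaw 0.027025446312980664 lean 0.02977256858248475 facectr [0.6717 0.2202 0.13  ] size (142.5385284423828, 209.98521423339844) ang 0.19932831823825836 chart_mid [0.6667 0.2201 0.1298]
```

View pics/s7c.png

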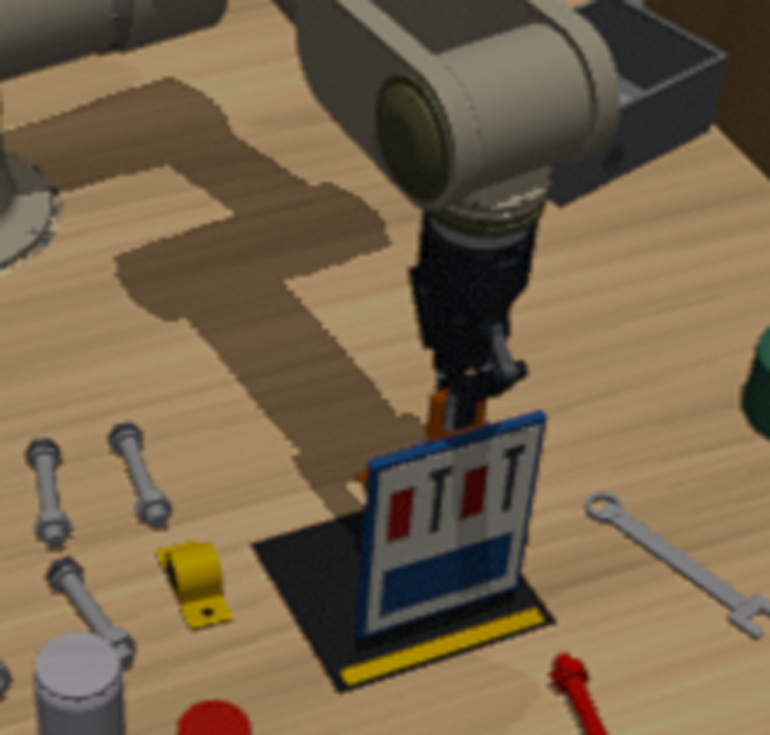

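Run:
```python
from m import *
for t,b in (('scene0',(280,190,390,265)),('top0',(175,145,270,235))):
    d=load(t); w=cloud(d); hsv=cv2.cvtColor(d['pixels'],cv2.COLOR_BGR2HSV)
    m=np.zeros((420,560),bool); m[b[1]:b[3],b[0]:b[2]]=True
    yel=m&(hsv[...,0]>20)&(hsv[...,0]<35)&(hsv[...,1]>180); blk=m&(hsv[...,2]<60)
    a=m&(yel|blk)
    n,l,st,ce=cv2.connectedComponentsWithStats(a.astype(np.uint8)); i=1+np.argmax(st[1:,4]); q=w[l==i]; q=q[np.isfinite(q).all(1)]
    print(t,*rect(q),np.median(q[:,2]),'stripe',*rect(w[yel&np.isfinite(w[...,2])]))
crop('scene0',280,180,400,270,6,'mat')
```

```text
scene0 [0.6139 0.2164] [0.173  0.1922] -1.5194024 0.0022259623960863006 stripe [0.6545 0.1706] [0.1125 0.2652] 0.98067296
top0 [0.6136 0.2173] [0.1685 0.188 ] -1.5414231 0.0027334944099943748 stripe [0.6879 0.2196] [0.0183 0.173 ] -1.5367925
```

>>> step_arm:
  steps:
    - {"x": -0.3,"y": -0.13,"z": -0.5,"ax": 0.0,"ay": 0.0,"az": 0.0}
    - {"x": -0.3,"y": -0.13,"z": -1.0,"ax": 0.0,"ay": 0.0,"az": 0.0}
    - {"x": -0.3,"y": -0.13,"z": -1.4,"ax": 0.0,"ay": 0.0,"az": 0.0}
    - {"x": -0.3,"y": -0.13,"z": -1.7,"ax": 0.0,"ay": 0.0,"az": 0.0}
    - {"x": -0.3,"y": -0.13,"z": -1.9,"ax": 0.0,"ay": 0.0,"az": 0.0}
    - {"x": -0.3,"y": -0.13,"z": -2.0,"ax": 0.0,"ay": 0.0,"az": 0.0}
    - {"x": -0.3,"y": -0.13,"z": -2.0,"ax": 0.0,"ay": 0.0,"az": 0.0}

```text
time: 13.45
position: [0.6551, 0.2166, 0.2054]
orientation: [-3.137, -0.0, 1.605]
contact_force: [-0.1, 0.6, -4.3]
finger_gap: 0.109
```

Run:
```python
from face import *
print(monitor.observe()['contact_force'])
grab('scene','s8');crop('s8',220,60,440,270,3.5,'s8c'); print(monitor.observe()['contact_force'])
face('s8',(300,120,385,245))
```

```text
[-0.136   0.6074 -4.316 ]
[ 0.3398  0.2017 -5.0503]
s8 2437 n [ 0.9994  0.0353 -0.0049] yaw 0.035349436310313516 lean -0.004943290064844159 facectr [0.6683 0.2219 0.1071] size (149.28302001953125, 218.2841796875) ang 0.5396032333374023 chart_mid [0.6633 0.2217 0.1071]
```

Run:
```python
from h import *
crop('s8',310,150,390,250,7,'s8d')
```

```text
(no output)
```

View pics/s8d.png

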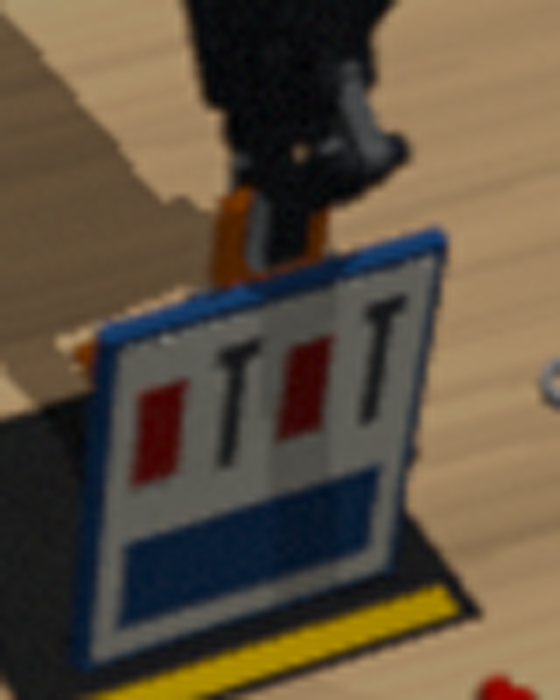

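```bash
cat >> face.py <<'E'
def ray(d,uv,c,n):
    K=d['camera_matrix'];T=d['world_from_camera']
    r=np.array([(uv[0]-K[0,2])/K[0,0],(uv[1]-K[1,2])/K[1,1],1.])@T[:3,:3].T; o=T[:3,3]
    return o+r*((c-o)@n)/(r@n)
E
python3 - <<'E'
from face import *
d=load('s8'); c=np.array([.6683,.2219,.1071]); n=np.array([.9994,.0353,-.0049]);
P=[ray(d,(310+(x+.5)/7-.5,150+(y+.5)/7-.5),c,n) for x,y in ((100,350),(443,255),(395,570),(85,660))]
print(np.array(P)); print(np.mean(P,0)-n*.005, [np.linalg.norm(P[i]-P[i-1]) for i in range(4)])
E
```

```text
[[0.6713 0.1475 0.1831]
 [0.6664 0.2863 0.1788]
 [0.6654 0.2907 0.0054]
 [0.6702 0.1538 0.0122]]
[0.6633 0.2194 0.0949] [np.float64(0.17094591625414018), np.float64(0.13897298383166737), np.float64(0.1733743531929904), np.float64(0.13723272397020805)]
```

>>> step_arm:
  steps:
    - {"x": 0.25,"y": 0.0,"z": -0.2,"ax": 0.0,"ay": 0.0,"az": 0.0}
    - {"x": 0.25,"y": 0.0,"z": -0.3,"ax": 0.0,"ay": 0.0,"az": 0.0}
    - {"x": 0.25,"y": 0.0,"z": -0.3,"ax": 0.0,"ay": 0.0,"az": 0.0}

```text
time: 13.8
position: [0.658, 0.2168, 0.2033]
orientation: [-3.139, -0.001, 1.605]
contact_force: [0.1, 1.2, -0.2]
finger_gap: 0.11
```

>>> step_arm:
  steps:
    - {"x": -0.5,"y": -0.02,"z": -0.02,"ax": 0.001,"ay": -0.025,"az": 0.0}
    - {"x": -1.0,"y": -0.04,"z": -0.04,"ax": 0.002,"ay": -0.05,"az": 0.0}
    - {"x": -1.5,"y": -0.05,"z": -0.07,"ax": 0.003,"ay": -0.075,"az": 0.0}
    - {"x": -2.0,"y": -0.07,"z": -0.12,"ax": 0.004,"ay": -0.1,"az": 0.0}
    - {"x": -2.5,"y": -0.09,"z": -0.18,"ax": 0.004,"ay": -0.125,"az": 0.0}
    - {"x": -2.99,"y": -0.1,"z": -0.25,"ax": 0.005,"ay": -0.15,"az": 0.0}
    - {"x": -3.48,"y": -0.12,"z": -0.34,"ax": 0.006,"ay": -0.175,"az": 0.0}
    - {"x": -3.97,"y": -0.14,"z": -0.44,"ax": 0.007,"ay": -0.2,"az": 0.0}
    - {"x": -4.46,"y": -0.16,"z": -0.55,"ax": 0.008,"ay": -0.225,"az": 0.0}
    - {"x": -4.95,"y": -0.17,"z": -0.67,"ax": 0.009,"ay": -0.25,"az": 0.0}
    - {"x": -5.43,"y": -0.19,"z": -0.8,"ax": 0.009,"ay": -0.275,"az": 0.0}
    - {"x": -5.91,"y": -0.21,"z": -0.95,"ax": 0.01,"ay": -0.3,"az": 0.0}
    - {"x": -6.4,"y": -0.22,"z": -1.11,"ax": 0.011,"ay": -0.325,"az": 0.0}
    - {"x": -6.86,"y": -0.24,"z": -1.28,"ax": 0.012,"ay": -0.35,"az": 0.0}
    - {"x": -6.86,"y": -0.24,"z": -1.28,"ax": 0.012,"ay": -0.35,"az": 0.0}

```text
time: 15.3
position: [0.5884, 0.2143, 0.1903]
orientation: [2.795, -0.0, 1.606]
contact_force: [1.6, 0.0, -3.0]
finger_gap: 0.11
```

Run:
```python
from face import *
print(monitor.observe()['contact_force'])
grab('scene','s9');crop('s9',290,130,390,250,6,'s9c')
face('s9',(300,130,385,245))
```

```text
[ 1.5937  0.0301 -2.9682]
s9 2806 n [0.939  0.0242 0.3429] yaw 0.02575730504766811 lean 0.3500435379591307 facectr [0.6361 0.2224 0.0965] size (151.62879943847656, 213.12924194335938) ang 0.8886879086494446 chart_mid [0.6314 0.2223 0.0948]
```

View pics/s9c.png

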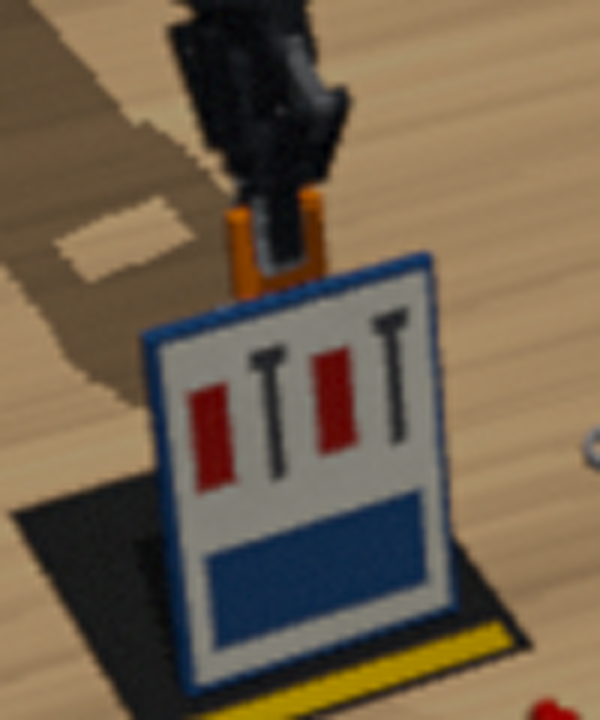

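>>> step_arm:
  steps:
    - {"x": -0.38,"y": -0.01,"z": -0.14,"ax": 0.001,"ay": -0.02,"az": 0.0}
    - {"x": -0.75,"y": -0.03,"z": -0.3,"ax": 0.001,"ay": -0.04,"az": 0.0}
    - {"x": -0.75,"y": -0.03,"z": -0.3,"ax": 0.001,"ay": -0.04,"az": 0.0}
    - {"x": -0.75,"y": -0.03,"z": -0.3,"ax": 0.001,"ay": -0.04,"az": 0.0}

```text
time: 15.75
position: [0.5826, 0.214, 0.1888]
orientation: [2.753, -0.0, 1.605]
contact_force: [2.1, 0.6, 3.3]
finger_gap: 0.112
```

Run:
```python
from face import *
grab('scene','s10');crop('s10',290,130,390,250,6,'s10c')
print(monitor.observe()['contact_force'])
face('s10',(300,130,385,245))
```

```text
[ 2.2902 -0.5522  3.3181]
s10 2885 n [0.926  0.0296 0.3763] yaw 0.031922629906100446 lean 0.38580045762124354 facectr [0.6331 0.218  0.0963] size (149.56723022460938, 216.63140869140625) ang 3.2738733291625977 chart_mid [0.6285 0.2179 0.0944]
```

>>> step_arm:
  steps:
    - {"x": 0.0,"y": 0.0,"z": 0.1,"ax": 0.0,"ay": 0.0,"az": 0.0}
    - {"x": 0.0,"y": 0.0,"z": 0.1,"ax": 0.0,"ay": 0.0,"az": 0.0}

```text
time: 16.0
position: [0.5823, 0.2139, 0.1893]
orientation: [2.755, -0.0, 1.605]
contact_force: [-0.5, 0.5, 0.3]
finger_gap: 0.108
```

>>> step_arm:
  steps:
    - {"x": 0.0,"y": 0.0,"z": 0.0,"ax": 0.0,"ay": 0.0,"az": 0.0}
    - {"x": 0.0,"y": 0.0,"z": 0.0,"ax": 0.0,"ay": 0.0,"az": 0.0}
    - {"x": 0.0,"y": 0.0,"z": 0.0,"ax": 0.0,"ay": 0.0,"az": 0.0}
    - {"x": 0.0,"y": 0.0,"z": 0.0,"ax": 0.0,"ay": 0.0,"az": 0.0}
  claw: 4.0

```text
time: 16.4
position: [0.5823, 0.2139, 0.1893]
orientation: [2.755, -0.0, 1.605]
contact_force: [-0.2, 0.3, 0.3]
finger_gap: 0.471
```

>>> step_arm:
  steps:
    - {"x": -0.8,"y": -0.03,"z": 1.9,"ax": 0.0,"ay": 0.0,"az": 0.0}
    - {"x": -1.6,"y": -0.05,"z": 3.8,"ax": 0.0,"ay": 0.0,"az": 0.0}
    - {"x": -2.4,"y": -0.08,"z": 5.7,"ax": 0.0,"ay": 0.0,"az": 0.0}
    - {"x": -3.9,"y": -0.13,"z": 9.3,"ax": 0.0,"ay": 0.0,"az": 0.0}
    - {"x": -3.9,"y": -0.13,"z": 9.3,"ax": 0.0,"ay": 0.0,"az": 0.0}

```text
time: 16.9
position: [0.5437, 0.2132, 0.2876]
orientation: [2.746, -0.002, 1.606]
contact_force: [0.9, 0.4, 0.4]
finger_gap: 0.469
```

Run:
```python
from face import *
grab('scene','s11');crop('s11',290,120,390,250,5,'s11c')
print(monitor.observe()['contact_force'])
face('s11',(310,155,375,245))
```

```text
[-0.3758  0.5401 -0.4495]
s11 2689 n [0.9299 0.0265 0.3668] yaw 0.028450972016430657 lean 0.375525571629275 facectr [0.6307 0.2223 0.0955] size (153.18060302734375, 211.29107666015625) ang 1.0780131816864014 chart_mid [0.6261 0.2222 0.0937]
```

View pics/s11c.png

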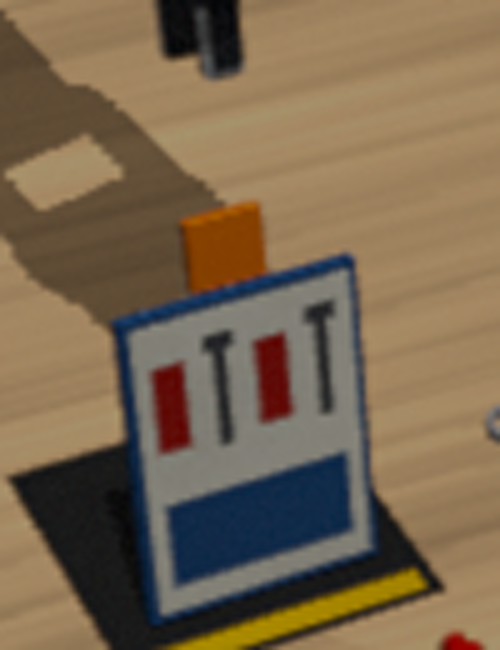

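>>> step_arm:
  steps:
    - {"x": -1.0,"y": -2.0,"z": 5.0,"ax": -0.01,"ay": 0.13,"az": 0.0}
    - {"x": -4.0,"y": -7.0,"z": 6.0,"ax": -0.014,"ay": 0.26,"az": 0.0}
    - {"x": -6.0,"y": -12.0,"z": 6.0,"ax": -0.014,"ay": 0.395,"az": 0.0}
    - {"x": -8.0,"y": -17.0,"z": 6.0,"ax": -0.014,"ay": 0.395,"az": 0.0}
    - {"x": -10.0,"y": -21.0,"z": 6.0,"ax": -0.014,"ay": 0.395,"az": 0.0}

```text
time: 17.45
position: [0.4518, 0.0195, 0.3433]
orientation: [-3.136, -0.001, 1.605]
contact_force: [0.0, -0.8, -0.4]
finger_gap: 0.464
```

>>> step_arm:
  steps:
    - {"x": -2.5,"y": -4.5,"z": 0.0,"ax": 0.0,"ay": 0.0,"az": 0.15}
    - {"x": -5.0,"y": -9.0,"z": 0.0,"ax": 0.0,"ay": 0.0,"az": 0.3}
    - {"x": -7.5,"y": -13.5,"z": 0.0,"ax": 0.0,"ay": 0.0,"az": 0.45}
    - {"x": -10.0,"y": -18.0,"z": 0.0,"ax": 0.0,"ay": 0.0,"az": 0.6}
    - {"x": -12.0,"y": -22.5,"z": 0.0,"ax": 0.0,"ay": 0.0,"az": 0.75}
    - {"x": -13.0,"y": -27.0,"z": 0.0,"ax": 0.0,"ay": 0.0,"az": 0.9}
    - {"x": -13.0,"y": -30.0,"z": 0.0,"ax": 0.0,"ay": 0.0,"az": 1.05}
    - {"x": -13.0,"y": -30.0,"z": 0.0,"ax": 0.0,"ay": 0.0,"az": 1.2}
    - {"x": -13.0,"y": -30.0,"z": 0.0,"ax": 0.0,"ay": 0.0,"az": 1.35}
    - {"x": -13.0,"y": -30.0,"z": 0.0,"ax": 0.0,"ay": 0.0,"az": 1.47}
    - {"x": -13.0,"y": -30.0,"z": 0.0,"ax": 0.0,"ay": 0.0,"az": 1.47}

```text
time: 18.55
position: [0.3216, -0.2809, 0.3421]
orientation: [-3.137, -0.003, 3.05]
contact_force: [-0.3, 0.5, 0.3]
finger_gap: 0.466
```

Run:
```python
from face import *
grab('scene','s12');crop('s12',290,150,390,250,7,'s12c'); grab('top','t12'); crop('t12',120,100,380,320,3,'t12c')
face('s12',(310,155,375,245))
parts('t12')
print(monitor.observe()['qpos'])
```

```text
s12 2704 n [0.931  0.0291 0.3638] yaw 0.03119768692154441 lean 0.37235878570524406 facectr [0.6318 0.218  0.0934] size (151.19772338867188, 212.20458984375) ang 3.5839734077453613 chart_mid [0.6272 0.2179 0.0916]
bolt px [303. 139.] c [0.7386 0.0015] s [0.0204 0.0557] ang 1.547 zmax 0.059 [56. 60. 65.]
bolt px [335. 144.] c [ 0.7258 -0.0817] s [0.0231 0.0577] ang 1.124 zmax 0.059 [45. 47. 49.]
clamp px [396. 189.] c [ 0.6021 -0.2391] s [0.0182 0.1795] ang -0.008 zmax 0.04 [ 13.  17. 101.]
bolt px [316. 203.] c [ 0.5712 -0.0283] s [0.0308 0.1096] ang 0.159 zmax 0.031 [ 96. 102. 107.]
bolt px [351. 204.] c [ 0.5663 -0.1187] s [0.0289 0.1076] ang -0.017 zmax 0.031 [ 96. 101. 105.]
clamp px [282. 208.] c [0.5583 0.059 ] s [0.0363 0.055 ] ang -0.027 zmax 0.043 [  6. 120. 146.]
bolt px [283. 255.] c [0.4388 0.058 ] s [0.0288 0.1098] ang -0.064 zmax 0.031 [ 96. 102. 106.]
bolt px [313. 257.] c [ 0.4325 -0.0212] s [0.0303 0.1096] ang -0.216 zmax 0.032 [ 96. 102. 106.]
bolt px [395. 278.] c [ 0.3797 -0.2345] s [0.0289 0.1784] ang -0.001 zmax 0.039 [95. 51. 23.]
clamp px [348. 254.] c [ 0.4373 -0.1077] s [0.0361 0.0541] ang -0.02 zmax 0.044 [  6. 116. 143.]
[-0.9902  0.0327  1.5667 -0.0048  1.5399 -2.4653]
```

View pics/s12c.png

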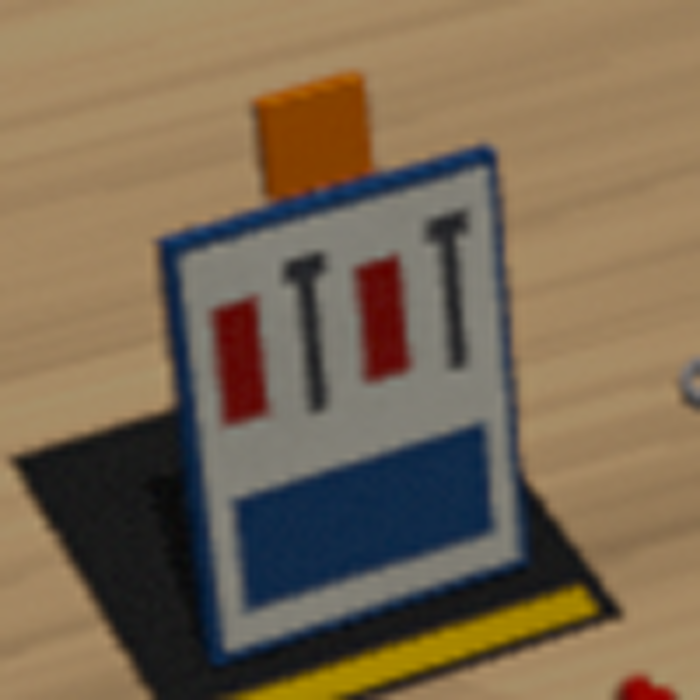

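View pics/t12c.png

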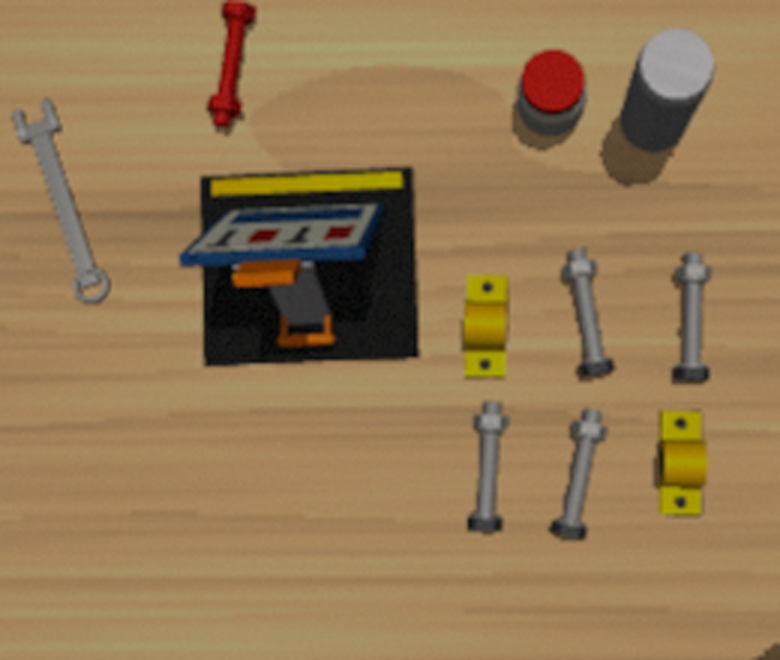

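Run:
```python
from face import *
d=load('s12'); c=np.array([.6318,.2180,.0934]); n=np.array([.931,.0291,.3638])
P=np.array([ray(d,(290+(x+.5)/7-.5,150+(y+.5)/7-.5),c,n) for x,y in ((170,252),(495,165),(527,562),(215,663))])
print(P); mid=P.mean(0)-n*.005; print('mid',mid,[np.linalg.norm(P[i]-P[i-1]) for i in range(4)])
up=np.cross(n,[-.0312,.9995,0]); print('base',mid-.072*up-.048*n)
```

```text
[[0.6039 0.1506 0.1702]
 [0.6006 0.2854 0.1677]
 [0.6628 0.2881 0.0085]
 [0.6672 0.1512 0.0082]]
mid [0.629  0.2187 0.0868] [np.float64(0.17391738579934388), np.float64(0.1348297294880086), np.float64(0.17094684443760427), np.float64(0.1370137168143882)]
base [0.6105 0.2181 0.0023]
```

>>> step_arm:
  steps:
    - {"x": 24.5,"y": 16.2,"z": -24.2,"ax": 0.0,"ay": 0.0,"az": 0.075}
    - {"x": 24.5,"y": 16.2,"z": -24.2,"ax": 0.0,"ay": 0.0,"az": 0.075}
    - {"x": 24.5,"y": 16.2,"z": -24.2,"ax": 0.0,"ay": 0.0,"az": 0.075}
    - {"x": 24.5,"y": 16.2,"z": -24.2,"ax": 0.0,"ay": 0.0,"az": 0.075}
    - {"x": 24.5,"y": 16.2,"z": -24.2,"ax": 0.0,"ay": 0.0,"az": 0.075}
    - {"x": 24.5,"y": 16.2,"z": -24.2,"ax": 0.0,"ay": 0.0,"az": 0.075}
    - {"x": 24.5,"y": 16.2,"z": -24.2,"ax": 0.0,"ay": 0.0,"az": 0.075}
    - {"x": 24.5,"y": 16.2,"z": -24.2,"ax": 0.0,"ay": 0.0,"az": 0.075}
    - {"x": 24.5,"y": 16.2,"z": -24.2,"ax": 0.0,"ay": 0.0,"az": 0.075}
    - {"x": 24.5,"y": 16.2,"z": -24.2,"ax": 0.0,"ay": 0.0,"az": 0.075}
    - {"x": 24.5,"y": 16.2,"z": -24.2,"ax": 0.0,"ay": 0.0,"az": 0.075}
  claw: 4.0

```text
time: 19.75
position: [0.5666, -0.1193, 0.101]
orientation: [-3.136, -0.001, 3.119]
contact_force: [0.5, 0.1, 0.4]
finger_gap: 0.467
```

Run:
```python
from face import *
d=grab('scene','s13'); w=cloud(d)
crop('s13',170,140,330,290,4.5,'s13c')
```

```text
(no output)
```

View pics/s13c.png

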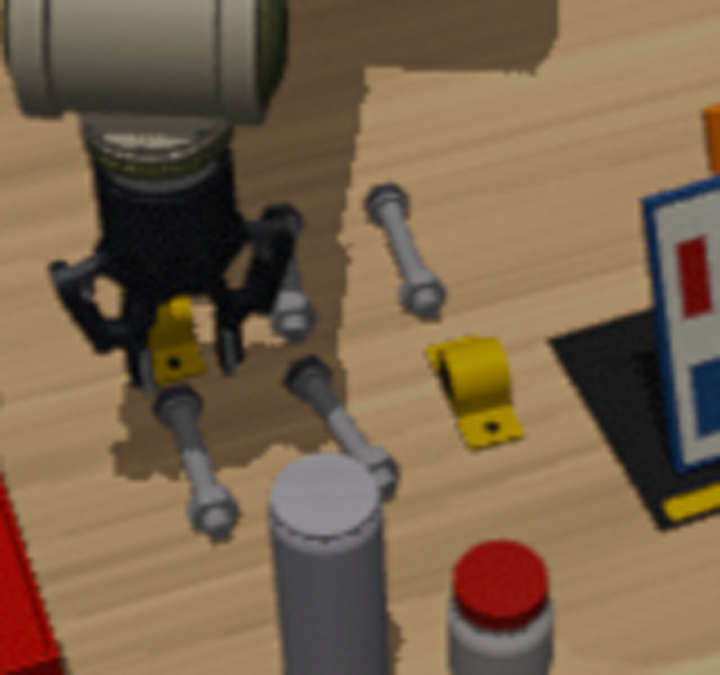

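The jaws straddle the shank of the near-right bolt (crop (195,450)). I'll descend and grip.

>>> step_arm:
  steps:
    - {"x": 0.0,"y": 0.06,"z": -4.5,"ax": 0.0,"ay": 0.0,"az": 0.006}
    - {"x": 0.0,"y": 0.06,"z": -7.5,"ax": 0.0,"ay": 0.0,"az": 0.006}
    - {"x": 0.0,"y": 0.06,"z": -8.8,"ax": 0.0,"ay": 0.0,"az": 0.006}
    - {"x": 0.0,"y": 0.06,"z": -8.8,"ax": 0.0,"ay": 0.0,"az": 0.006}
    - {"x": 0.0,"y": 0.06,"z": -8.8,"ax": 0.0,"ay": 0.0,"az": 0.006}

```text
time: 20.3
position: [0.5674, -0.1194, 0.0149]
orientation: [-3.135, 0.001, 3.124]
contact_force: [0.4, -0.2, 0.2]
finger_gap: 0.47
```

>>> step_arm:
  steps:
    - {"x": 0.0,"y": 0.0,"z": 0.0,"ax": 0.0,"ay": 0.0,"az": 0.0}
    - {"x": 0.0,"y": 0.0,"z": 0.0,"ax": 0.0,"ay": 0.0,"az": 0.0}
    - {"x": 0.0,"y": 0.0,"z": 0.0,"ax": 0.0,"ay": 0.0,"az": 0.0}
    - {"x": 0.0,"y": 0.0,"z": 0.0,"ax": 0.0,"ay": 0.0,"az": 0.0}
    - {"x": 0.0,"y": 0.0,"z": 0.0,"ax": 0.0,"ay": 0.0,"az": 0.0}
  claw: 0
  newtons: 50

```text
time: 20.8
position: [0.5684, -0.1199, 0.0169]
orientation: [-3.134, 0.004, 3.124]
contact_force: [-2.6, 1.0, 7.2]
finger_gap: 0.165
```

>>> step_arm:
  steps:
    - {"x": 0.0,"y": 0.0,"z": 3.0,"ax": 0.0,"ay": 0.0,"az": 0.0}
    - {"x": 0.0,"y": 0.0,"z": 7.0,"ax": 0.0,"ay": 0.0,"az": 0.0}
    - {"x": 0.0,"y": 0.0,"z": 10.0,"ax": 0.0,"ay": 0.0,"az": 0.0}
    - {"x": 0.0,"y": 0.0,"z": 10.0,"ax": 0.0,"ay": 0.0,"az": 0.0}

```text
time: 21.2
position: [0.5703, -0.1206, 0.1218]
orientation: [-3.131, 0.013, 3.124]
contact_force: [0.2, 0.1, -3.0]
finger_gap: 0.158
```

>>> step_arm:
  steps:
    - {"x": 0.5,"y": -4.0,"z": 0.0,"ax": 0.0,"ay": 0.0,"az": 0.0}
    - {"x": 1.0,"y": -8.5,"z": 0.0,"ax": 0.0,"ay": 0.0,"az": 0.0}
    - {"x": 1.6,"y": -13.0,"z": 0.0,"ax": 0.0,"ay": 0.0,"az": 0.018}
    - {"x": 2.2,"y": -17.5,"z": 0.0,"ax": 0.0,"ay": -0.013,"az": 0.018}
    - {"x": 2.8,"y": -22.0,"z": 0.0,"ax": 0.0,"ay": -0.013,"az": 0.018}
    - {"x": 3.2,"y": -25.5,"z": 0.0,"ax": 0.0,"ay": -0.013,"az": 0.018}
    - {"x": 3.2,"y": -27.6,"z": -2.0,"ax": 0.0,"ay": -0.013,"az": 0.018}
    - {"x": 3.2,"y": -27.6,"z": -4.5,"ax": 0.0,"ay": -0.013,"az": 0.018}
    - {"x": 3.2,"y": -27.6,"z": -4.5,"ax": 0.0,"ay": -0.013,"az": 0.018}

```text
time: 22.1
position: [0.6003, -0.3956, 0.0716]
orientation: [-3.137, 0.019, 3.141]
contact_force: [-0.1, 0.6, -2.4]
finger_gap: 0.163
```

Run:
```python
from face import *
grab('scene','s14'); crop('s14',60,170,220,330,4.5,'s14c'); print(monitor.observe()['position'])
```

```text
[ 0.6014 -0.3958  0.0745]
```

View pics/s14c.png

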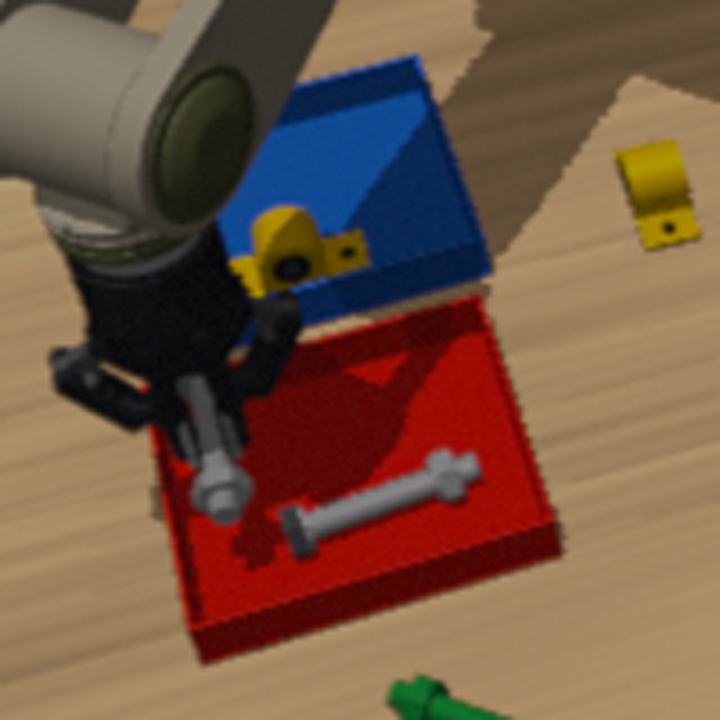

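>>> step_arm:
  steps:
    - {"x": 0.0,"y": -0.05,"z": -2.5,"ax": 0.0,"ay": 0.0,"az": 0.0}
    - {"x": 0.0,"y": -0.05,"z": -4.2,"ax": 0.0,"ay": 0.0,"az": 0.0}
    - {"x": 0.0,"y": -0.05,"z": -5.2,"ax": 0.0,"ay": 0.0,"az": 0.0}
    - {"x": 0.0,"y": -0.05,"z": -5.3,"ax": 0.0,"ay": 0.0,"az": 0.0}
    - {"x": 0.0,"y": -0.05,"z": -5.3,"ax": 0.0,"ay": 0.0,"az": 0.0}

```text
time: 22.65
position: [0.6017, -0.3963, 0.0221]
orientation: [-3.134, 0.023, -3.141]
contact_force: [-0.3, -0.1, -1.3]
finger_gap: 0.163
```

>>> step_arm:
  steps:
    - {"x": 0.0,"y": 0.0,"z": 0.0,"ax": 0.0,"ay": 0.0,"az": 0.0}
    - {"x": 0.0,"y": 0.0,"z": 0.0,"ax": 0.0,"ay": 0.0,"az": 0.0}
    - {"x": 0.0,"y": 0.0,"z": 0.0,"ax": 0.0,"ay": 0.0,"az": 0.0}
    - {"x": 0.0,"y": 0.0,"z": 3.0,"ax": 0.0,"ay": 0.0,"az": 0.0}
    - {"x": 0.0,"y": 0.0,"z": 7.0,"ax": 0.0,"ay": 0.0,"az": 0.0}
    - {"x": 0.0,"y": 0.0,"z": 10.0,"ax": 0.0,"ay": 0.0,"az": 0.0}
  claw: 2.4

```text
time: 23.25
position: [0.602, -0.3966, 0.125]
orientation: [-3.132, 0.024, -3.141]
contact_force: [-0.1, -0.6, -0.3]
finger_gap: 0.281
```

Run:
```python
from face import *
grab('top','t15'); parts('t15'); crop('t15',250,140,490,330,3,'t15c')
```

```text
bolt px [303. 139.] c [0.7382 0.0014] s [0.0221 0.0558] ang 1.553 zmax 0.06 [58. 62. 67.]
bolt px [335. 144.] c [ 0.7262 -0.082 ] s [0.0241 0.0578] ang 1.137 zmax 0.059 [47. 49. 51.]
clamp px [396. 189.] c [ 0.6022 -0.2399] s [0.0183 0.1798] ang 0.007 zmax 0.038 [ 14.  18. 105.]
bolt px [316. 203.] c [ 0.5713 -0.0284] s [0.0307 0.1099] ang 0.157 zmax 0.031 [100. 106. 111.]
clamp px [282. 207.] c [0.5647 0.0591] s [0.0367 0.0528] ang -0.009 zmax 0.043 [  6. 124. 152.]
bolt px [283. 255.] c [0.4388 0.0581] s [0.029  0.1096] ang -0.062 zmax 0.031 [ 99. 105. 110.]
bolt px [316. 244.] c [ 0.4596 -0.0295] s [0.0288 0.0514] ang -0.003 zmax 0.03 [105. 111. 115.]
bolt px [394. 253.] c [ 0.4403 -0.2249] s [0.0266 0.0694] ang -0.346 zmax 0.038 [67. 36. 17.]
```

View pics/t15c.png

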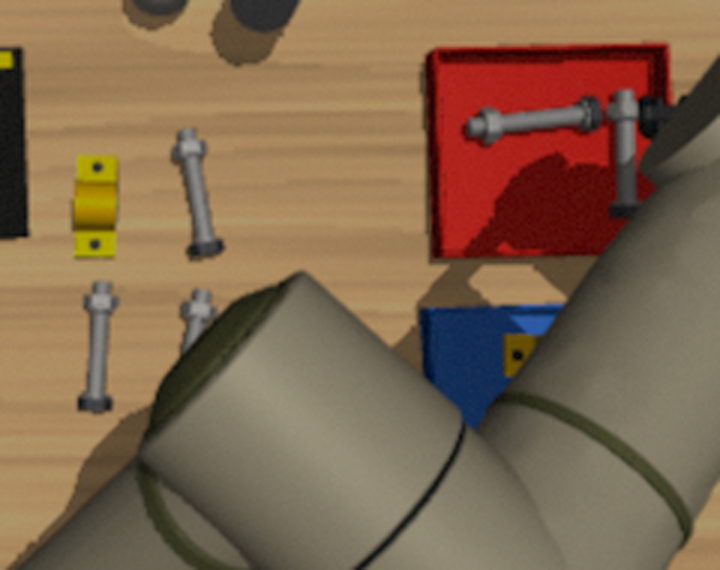

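>>> step_arm:
  steps:
    - {"x": -3.1,"y": 36.8,"z": 0.0,"ax": 0.0,"ay": 0.024,"az": 0.158}
    - {"x": -3.1,"y": 36.8,"z": 0.0,"ax": 0.0,"ay": 0.024,"az": 0.158}
    - {"x": -3.1,"y": 36.8,"z": 0.0,"ax": 0.0,"ay": 0.024,"az": 0.158}
    - {"x": -3.1,"y": 36.8,"z": 0.0,"ax": 0.0,"ay": 0.024,"az": 0.158}
    - {"x": -3.1,"y": 36.8,"z": 0.0,"ax": 0.0,"ay": 0.024,"az": 0.158}
    - {"x": -3.1,"y": 36.8,"z": 0.0,"ax": 0.0,"ay": 0.024,"az": 0.158}
    - {"x": -3.1,"y": 36.8,"z": 0.0,"ax": 0.0,"ay": 0.024,"az": 0.158}
    - {"x": -3.1,"y": 36.8,"z": -2.0,"ax": 0.0,"ay": 0.024,"az": 0.158}
    - {"x": -3.1,"y": 36.8,"z": -4.0,"ax": 0.0,"ay": 0.024,"az": 0.158}
    - {"x": -3.1,"y": 36.8,"z": -4.0,"ax": 0.0,"ay": 0.024,"az": 0.158}
    - {"x": -3.1,"y": 36.8,"z": -4.0,"ax": 0.0,"ay": 0.024,"az": 0.158}
  claw: 4.0

```text
time: 24.4
position: [0.5726, -0.0301, 0.0912]
orientation: [-3.128, 0.007, -2.983]
contact_force: [0.2, -0.3, 0.8]
finger_gap: 0.471
```

>>> step_arm:
  steps:
    - {"x": -0.15,"y": 0.17,"z": -3.5,"ax": 0.013,"ay": 0.007,"az": 0.0}
    - {"x": -0.15,"y": 0.17,"z": -6.5,"ax": 0.013,"ay": 0.007,"az": 0.0}
    - {"x": -0.15,"y": 0.17,"z": -7.8,"ax": 0.013,"ay": 0.007,"az": 0.0}
    - {"x": -0.15,"y": 0.17,"z": -7.8,"ax": 0.013,"ay": 0.007,"az": 0.0}
    - {"x": -0.15,"y": 0.17,"z": -7.8,"ax": 0.013,"ay": 0.007,"az": 0.0}

```text
time: 24.9
position: [0.5721, -0.0289, 0.0147]
orientation: [-3.141, 0.004, -2.984]
contact_force: [-0.6, -0.1, 0.9]
finger_gap: 0.468
```

>>> step_arm:
  steps:
    - {"x": 0.0,"y": 0.0,"z": 0.0,"ax": 0.0,"ay": 0.0,"az": 0.0}
    - {"x": 0.0,"y": 0.0,"z": 0.0,"ax": 0.0,"ay": 0.0,"az": 0.0}
    - {"x": 0.0,"y": 0.0,"z": 0.0,"ax": 0.0,"ay": 0.0,"az": 0.0}
    - {"x": 0.0,"y": 0.0,"z": 0.0,"ax": 0.0,"ay": 0.0,"az": 0.0}
    - {"x": 0.0,"y": 0.0,"z": 0.0,"ax": 0.0,"ay": 0.0,"az": 0.0}
  claw: 0

```text
time: 25.4
position: [0.5731, -0.0291, 0.0166]
orientation: [-3.14, 0.007, -2.984]
contact_force: [-1.9, -0.7, 7.9]
finger_gap: 0.161
```

>>> step_arm:
  steps:
    - {"x": 0.0,"y": 0.0,"z": 3.0,"ax": 0.0,"ay": 0.0,"az": 0.0}
    - {"x": 0.0,"y": 0.0,"z": 7.0,"ax": 0.0,"ay": 0.0,"az": 0.0}
    - {"x": 0.0,"y": 0.0,"z": 10.0,"ax": 0.0,"ay": 0.0,"az": 0.0}
    - {"x": 0.0,"y": 0.0,"z": 10.0,"ax": 0.0,"ay": 0.0,"az": 0.0}

```text
time: 25.8
position: [0.5752, -0.0295, 0.1215]
orientation: [-3.136, 0.015, -2.984]
contact_force: [-0.1, -0.2, -1.5]
finger_gap: 0.16
```

>>> step_arm:
  steps:
    - {"x": 0.0,"y": -2.5,"z": 0.0,"ax": 0.0,"ay": 0.015,"az": -0.14}
    - {"x": 0.0,"y": -5.0,"z": 0.0,"ax": 0.0,"ay": 0.015,"az": -0.28}
    - {"x": 0.0,"y": -8.0,"z": 0.0,"ax": 0.0,"ay": 0.015,"az": -0.42}
    - {"x": 0.0,"y": -11.0,"z": 0.0,"ax": 0.0,"ay": 0.015,"az": -0.56}
    - {"x": -0.5,"y": -14.0,"z": 0.0,"ax": 0.0,"ay": 0.015,"az": -0.7}
    - {"x": -1.0,"y": -17.0,"z": 0.0,"ax": 0.0,"ay": 0.015,"az": -0.84}
    - {"x": -1.5,"y": -20.0,"z": 0.0,"ax": 0.0,"ay": 0.015,"az": -0.98}
    - {"x": -2.0,"y": -23.0,"z": 0.0,"ax": 0.0,"ay": 0.015,"az": -1.12}
    - {"x": -2.5,"y": -25.5,"z": 0.0,"ax": 0.0,"ay": 0.015,"az": -1.26}
    - {"x": -3.0,"y": -27.4,"z": 0.0,"ax": 0.0,"ay": 0.015,"az": -1.4}
    - {"x": -3.0,"y": -27.4,"z": 0.0,"ax": 0.0,"ay": 0.015,"az": -1.54}
    - {"x": -3.0,"y": -27.4,"z": -2.0,"ax": 0.0,"ay": 0.015,"az": -1.68}
    - {"x": -3.0,"y": -27.4,"z": -4.0,"ax": 0.0,"ay": 0.015,"az": -1.728}
    - {"x": -3.0,"y": -27.4,"z": -5.0,"ax": 0.0,"ay": 0.015,"az": -1.728}
    - {"x": -3.0,"y": -27.4,"z": -5.0,"ax": 0.0,"ay": 0.015,"az": -1.728}

```text
time: 27.3
position: [0.5444, -0.3029, 0.0697]
orientation: [-3.125, 0.002, 1.573]
contact_force: [0.3, -0.8, -1.5]
finger_gap: 0.164
```

>>> step_arm:
  steps:
    - {"x": 0.1,"y": -0.05,"z": -2.5,"ax": 0.0,"ay": -0.016,"az": 0.0}
    - {"x": 0.1,"y": -0.05,"z": -4.2,"ax": 0.0,"ay": -0.016,"az": 0.0}
    - {"x": 0.1,"y": -0.05,"z": -4.8,"ax": 0.0,"ay": -0.016,"az": 0.0}
    - {"x": 0.1,"y": -0.05,"z": -4.8,"ax": 0.0,"ay": -0.016,"az": 0.0}
    - {"x": 0.1,"y": -0.05,"z": -4.8,"ax": 0.0,"ay": -0.016,"az": 0.0}

```text
time: 27.8
position: [0.546, -0.3038, 0.0229]
orientation: [3.14, 0.004, 1.574]
contact_force: [0.3, 0.3, -2.8]
finger_gap: 0.165
```

>>> step_arm:
  steps:
    - {"x": 0.0,"y": 0.0,"z": 0.0,"ax": 0.0,"ay": 0.0,"az": 0.0}
    - {"x": 0.0,"y": 0.0,"z": 0.0,"ax": 0.0,"ay": 0.0,"az": 0.0}
    - {"x": 0.0,"y": 0.0,"z": 0.0,"ax": 0.0,"ay": 0.0,"az": 0.0}
    - {"x": 0.0,"y": 0.0,"z": 3.0,"ax": 0.0,"ay": 0.0,"az": 0.0}
    - {"x": 0.0,"y": 0.0,"z": 7.0,"ax": 0.0,"ay": 0.0,"az": 0.0}
    - {"x": 0.0,"y": 0.0,"z": 10.0,"ax": 0.0,"ay": 0.0,"az": 0.0}
  claw: 2.4

```text
time: 28.4
position: [0.5463, -0.3041, 0.1255]
orientation: [3.139, 0.005, 1.574]
contact_force: [0.1, -1.0, -0.2]
finger_gap: 0.282
```

Run:
```python
from face import *
grab('top','t16'); parts('t16'); crop('t16',250,140,490,330,3,'t16c')
grab('scene','s16'); crop('s16',60,170,290,330,3.4,'s16c')
```

```text
bolt px [303. 139.] c [0.7383 0.0014] s [0.0215 0.0559] ang 1.546 zmax 0.06 [58. 62. 67.]
bolt px [335. 144.] c [ 0.7261 -0.0818] s [0.0238 0.0578] ang 1.125 zmax 0.06 [47. 48. 50.]
clamp px [396. 192.] c [ 0.6021 -0.2403] s [0.0187 0.1797] ang 0.008 zmax 0.04 [14. 17. 87.]
clamp px [282. 206.] c [0.5687 0.0588] s [0.0364 0.0716] ang -0.024 zmax 0.044 [  7. 124. 150.]
bolt px [283. 255.] c [0.4388 0.0581] s [0.029  0.1098] ang -0.062 zmax 0.03 [ 99. 105. 110.]
bolt px [314. 252.] c [ 0.4395 -0.026 ] s [0.0294 0.0932] ang -0.117 zmax 0.029 [106. 112. 117.]
bolt px [394. 259.] c [ 0.4226 -0.2226] s [0.0275 0.1022] ang -0.263 zmax 0.038 [80. 44. 21.]
clamp px [347. 253.] c [ 0.4411 -0.1079] s [0.0362 0.0466] ang -0.028 zmax 0.045 [  5. 120. 147.]
```

View pics/t16c.png

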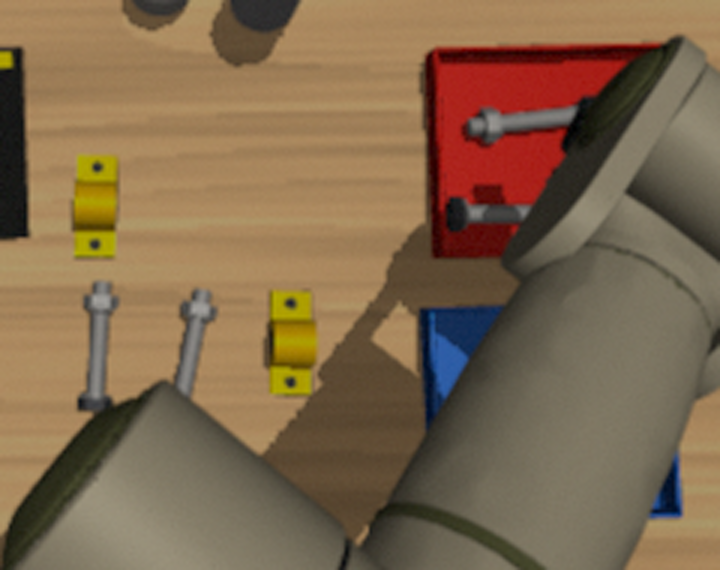

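View pics/s16c.png

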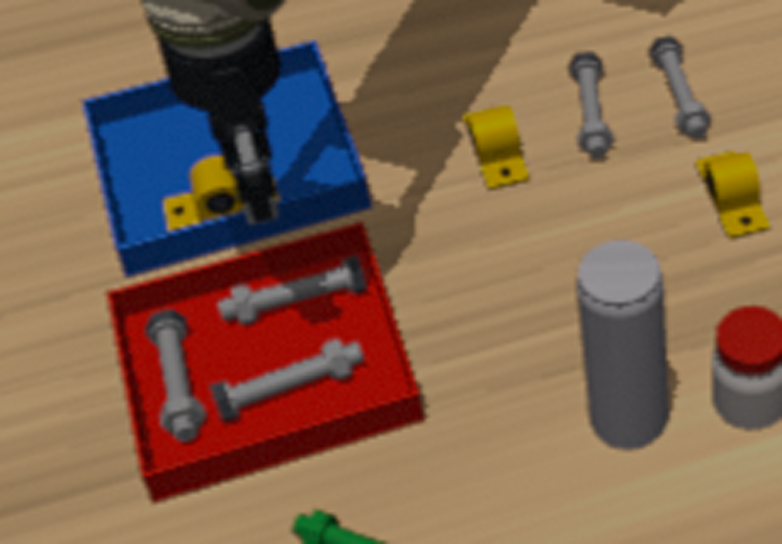

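>>> step_arm:
  steps:
    - {"x": -1.0,"y": 4.5,"z": 2.0,"ax": 0.0,"ay": 0.0,"az": 0.14}
    - {"x": -3.0,"y": 8.5,"z": 2.0,"ax": 0.0,"ay": 0.0,"az": 0.28}
    - {"x": -5.0,"y": 12.5,"z": 2.0,"ax": 0.0,"ay": 0.0,"az": 0.42}
    - {"x": -7.0,"y": 16.5,"z": 2.0,"ax": 0.0,"ay": 0.0,"az": 0.56}
    - {"x": -9.0,"y": 20.5,"z": 2.0,"ax": 0.0,"ay": 0.0,"az": 0.7}
    - {"x": -11.0,"y": 24.5,"z": 2.0,"ax": 0.0,"ay": 0.0,"az": 0.84}
    - {"x": -11.4,"y": 28.3,"z": 2.0,"ax": 0.0,"ay": 0.0,"az": 0.98}
    - {"x": -11.4,"y": 28.3,"z": 0.0,"ax": 0.0,"ay": 0.0,"az": 1.12}
    - {"x": -11.4,"y": 28.3,"z": -2.0,"ax": 0.0,"ay": 0.0,"az": 1.26}
    - {"x": -11.4,"y": 28.3,"z": -3.5,"ax": 0.0,"ay": 0.0,"az": 1.352}
    - {"x": -11.4,"y": 28.3,"z": -3.5,"ax": 0.0,"ay": 0.0,"az": 1.352}
    - {"x": -11.4,"y": 28.3,"z": -3.5,"ax": 0.0,"ay": 0.0,"az": 1.352}
  claw: 4.0

```text
time: 29.7
position: [0.4336, -0.0221, 0.093]
orientation: [3.134, 0.009, 2.923]
contact_force: [-0.4, -0.1, 1.0]
finger_gap: 0.466
```

Run:
```python
from face import *
grab('scene','s17'); crop('s17',180,150,330,280,5,'s17c')
```

```text
(no output)
```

View pics/s17c.png

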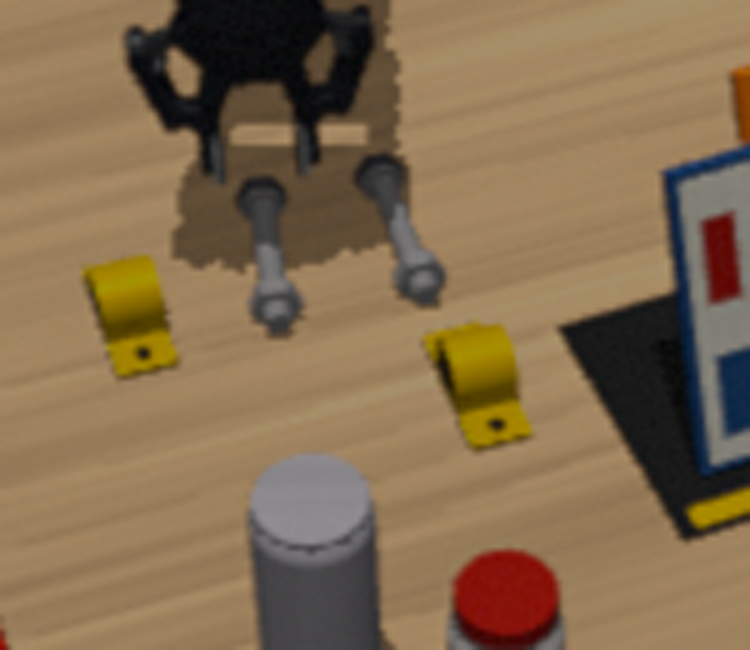

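>>> step_arm:
  steps:
    - {"x": -0.1,"y": 0.08,"z": -3.5,"ax": -0.008,"ay": 0.009,"az": 0.0}
    - {"x": -0.1,"y": 0.08,"z": -6.5,"ax": -0.008,"ay": 0.009,"az": 0.0}
    - {"x": -0.1,"y": 0.08,"z": -7.9,"ax": -0.008,"ay": 0.009,"az": 0.0}
    - {"x": -0.1,"y": 0.08,"z": -7.9,"ax": -0.008,"ay": 0.009,"az": 0.0}
    - {"x": -0.1,"y": 0.08,"z": -7.9,"ax": -0.008,"ay": 0.009,"az": 0.0}

```text
time: 30.25
position: [0.4335, -0.0216, 0.0153]
orientation: [-3.139, 0.004, 2.923]
contact_force: [0.2, 0.4, -0.8]
finger_gap: 0.467
```

>>> step_arm:
  steps:
    - {"x": 0.0,"y": 0.0,"z": 0.0,"ax": 0.0,"ay": 0.0,"az": 0.0}
    - {"x": 0.0,"y": 0.0,"z": 0.0,"ax": 0.0,"ay": 0.0,"az": 0.0}
    - {"x": 0.0,"y": 0.0,"z": 0.0,"ax": 0.0,"ay": 0.0,"az": 0.0}
    - {"x": 0.0,"y": 0.0,"z": 0.0,"ax": 0.0,"ay": 0.0,"az": 0.0}
    - {"x": 0.0,"y": 0.0,"z": 0.0,"ax": 0.0,"ay": 0.0,"az": 0.0}
  claw: 0

```text
time: 30.75
position: [0.4343, -0.0219, 0.0167]
orientation: [-3.139, 0.007, 2.922]
contact_force: [-1.1, 0.8, 9.4]
finger_gap: 0.161
```

>>> step_arm:
  steps:
    - {"x": 0.0,"y": 0.0,"z": 3.0,"ax": 0.0,"ay": 0.0,"az": 0.0}
    - {"x": 0.0,"y": 0.0,"z": 7.0,"ax": 0.0,"ay": 0.0,"az": 0.0}
    - {"x": 0.0,"y": 0.0,"z": 10.0,"ax": 0.0,"ay": 0.0,"az": 0.0}
    - {"x": 0.0,"y": 0.0,"z": 10.0,"ax": 0.0,"ay": 0.0,"az": 0.0}

```text
time: 31.15
position: [0.4362, -0.0224, 0.1205]
orientation: [-3.138, 0.015, 2.922]
contact_force: [-0.7, -0.3, -1.6]
finger_gap: 0.16
```

>>> step_arm:
  steps:
    - {"x": 1.0,"y": -2.5,"z": 0.5,"ax": 0.0,"ay": 0.0,"az": -0.13}
    - {"x": 2.5,"y": -5.5,"z": 0.5,"ax": 0.0,"ay": 0.0,"az": -0.26}
    - {"x": 4.5,"y": -9.0,"z": 0.5,"ax": 0.0,"ay": 0.0,"az": -0.4}
    - {"x": 6.5,"y": -12.5,"z": 0.5,"ax": 0.0,"ay": 0.0,"az": -0.54}
    - {"x": 8.5,"y": -16.0,"z": 0.5,"ax": 0.0,"ay": 0.0,"az": -0.68}
    - {"x": 10.5,"y": -19.5,"z": 0.5,"ax": 0.0,"ay": 0.0,"az": -0.82}
    - {"x": 12.5,"y": -23.0,"z": 0.5,"ax": 0.0,"ay": 0.0,"az": -0.96}
    - {"x": 14.2,"y": -26.0,"z": 0.5,"ax": 0.0,"ay": 0.0,"az": -1.1}
    - {"x": 15.2,"y": -28.2,"z": 0.0,"ax": 0.0,"ay": 0.0,"az": -1.24}
    - {"x": 15.2,"y": -28.2,"z": -2.0,"ax": 0.0,"ay": 0.0,"az": -1.322}
    - {"x": 15.2,"y": -28.2,"z": -4.5,"ax": 0.0,"ay": 0.0,"az": -1.322}
    - {"x": 15.2,"y": -28.2,"z": -5.0,"ax": 0.0,"ay": 0.0,"az": -1.322}
    - {"x": 15.2,"y": -28.2,"z": -5.0,"ax": 0.0,"ay": 0.0,"az": -1.322}

```text
time: 32.45
position: [0.5877, -0.304, 0.0694]
orientation: [-3.136, 0.013, 1.601]
contact_force: [0.6, -0.4, -1.7]
finger_gap: 0.16
```

Run:
```python
from face import *
print(monitor.observe()['position'],monitor.observe()['orientation'])
grab('scene','s18'); crop('s18',60,170,220,330,4,'s18c')
```

```text
[ 0.5877 -0.304   0.0694] [-3.1363  0.0134  1.6007]
```

View pics/s18c.png

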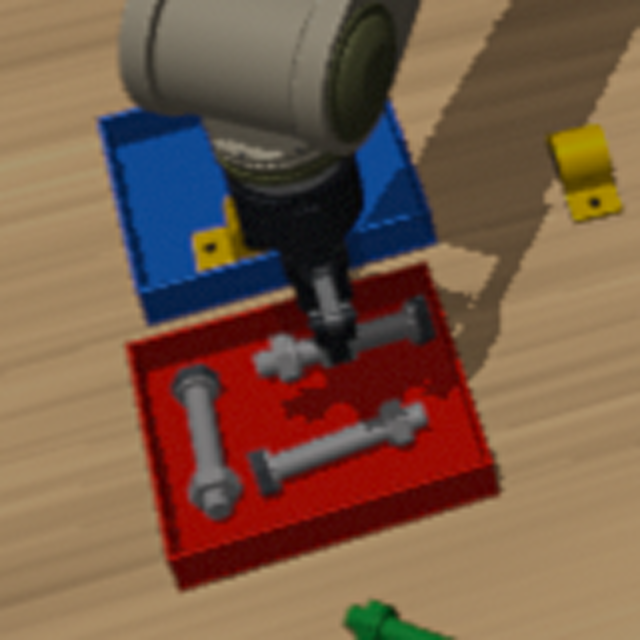

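>>> step_arm:
  steps:
    - {"x": 0.0,"y": 0.0,"z": -2.5,"ax": 0.0,"ay": 0.0,"az": 0.0}
    - {"x": 0.0,"y": 0.0,"z": -4.2,"ax": 0.0,"ay": 0.0,"az": 0.0}
    - {"x": 0.0,"y": 0.0,"z": -4.8,"ax": 0.0,"ay": 0.0,"az": 0.0}
    - {"x": 0.0,"y": 0.0,"z": -4.8,"ax": 0.0,"ay": 0.0,"az": 0.0}
    - {"x": 0.0,"y": 0.0,"z": -4.8,"ax": 0.0,"ay": 0.0,"az": 0.0}

```text
time: 33.0
position: [0.5889, -0.3048, 0.0244]
orientation: [-3.14, 0.016, 1.601]
contact_force: [0.5, 0.0, -2.2]
finger_gap: 0.162
```

>>> step_arm:
  steps:
    - {"x": 0.0,"y": 0.0,"z": 0.0,"ax": 0.0,"ay": 0.0,"az": 0.0}
    - {"x": 0.0,"y": 0.0,"z": 0.0,"ax": 0.0,"ay": 0.0,"az": 0.0}
    - {"x": 0.0,"y": 0.0,"z": 0.0,"ax": 0.0,"ay": 0.0,"az": 0.0}
    - {"x": 0.0,"y": 0.0,"z": 3.0,"ax": 0.0,"ay": 0.0,"az": 0.0}
    - {"x": 0.0,"y": 0.0,"z": 7.0,"ax": 0.0,"ay": 0.0,"az": 0.0}
    - {"x": 0.0,"y": 0.0,"z": 10.0,"ax": 0.0,"ay": 0.0,"az": 0.0}
  claw: 2.2

```text
time: 33.6
position: [0.5893, -0.3051, 0.1271]
orientation: [3.141, 0.018, 1.601]
contact_force: [0.1, 0.4, -0.3]
finger_gap: 0.255
```

Run:
```python
from face import *
d=grab('top','t19'); parts('t19'); crop('t19',250,140,490,330,3,'t19c')
grab('scene','s19'); crop('s19',60,170,290,330,3.4,'s19c')
w=cloud(d); hsv=cv2.cvtColor(d['pixels'],cv2.COLOR_BGR2HSV)
yel=((hsv[...,0]>18)&(hsv[...,0]<35)&(hsv[...,1]>200)).astype(np.uint8); yel[:,:262]=0; yel[:180]=0
n,l,st,ce=cv2.connectedComponentsWithStats(yel)
for i in range(1,n):
    if st[i,4]>100: print('yellow',ce[i],*rect(w[(l==i)&np.isfinite(w[...,2])]))
```

```text
bolt px [303. 139.] c [0.7383 0.0013] s [0.0219 0.0559] ang 1.562 zmax 0.059 [57. 61. 66.]
bolt px [336. 144.] c [ 0.7262 -0.0819] s [0.0238 0.0578] ang 1.13 zmax 0.059 [47. 48. 51.]
clamp px [396. 192.] c [ 0.6023 -0.2402] s [0.0184 0.1801] ang 0.01 zmax 0.04 [12. 16. 79.]
clamp px [282. 208.] c [0.5594 0.059 ] s [0.0363 0.0472] ang -0.027 zmax 0.046 [  6. 121. 149.]
bolt px [283. 246.] c [0.4563 0.0557] s [0.0286 0.0746] ang -0.002 zmax 0.029 [105. 112. 117.]
clamp px [347. 254.] c [ 0.4373 -0.1079] s [0.0364 0.0591] ang -0.011 zmax 0.043 [  5. 118. 144.]
bolt px [394. 248.] c [ 0.4481 -0.233 ] s [0.0261 0.041 ] ang -0.018 zmax 0.038 [85. 52. 32.]
yellow [281.3744 208.2536] [0.5589 0.0601] [0.0339 0.0878] -0.034576416
yellow [346.7696 253.8054] [ 0.44   -0.1074] [0.0353 0.0855] -0.010058761
```

View pics/s19c.png

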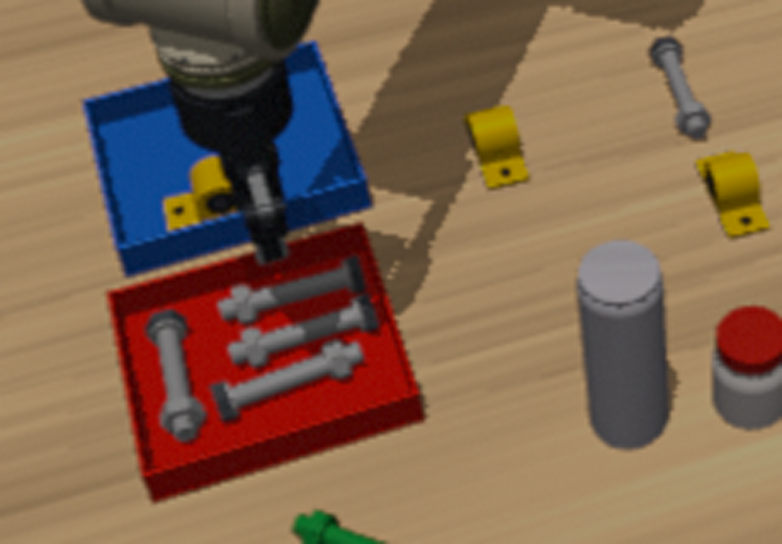

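>>> step_arm:
  steps:
    - {"x": -1.5,"y": 4.0,"z": 2.0,"ax": 0.018,"ay": 0.0,"az": 0.14}
    - {"x": -3.5,"y": 8.0,"z": 2.0,"ax": 0.018,"ay": 0.0,"az": 0.28}
    - {"x": -5.5,"y": 12.0,"z": 2.0,"ax": 0.018,"ay": 0.0,"az": 0.42}
    - {"x": -7.5,"y": 16.0,"z": 2.0,"ax": 0.018,"ay": 0.0,"az": 0.56}
    - {"x": -9.5,"y": 20.0,"z": 2.0,"ax": 0.018,"ay": 0.0,"az": 0.7}
    - {"x": -11.5,"y": 24.0,"z": 2.0,"ax": 0.018,"ay": 0.0,"az": 0.84}
    - {"x": -13.5,"y": 28.0,"z": 2.0,"ax": 0.018,"ay": 0.0,"az": 0.98}
    - {"x": -15.0,"y": 32.0,"z": 1.0,"ax": 0.018,"ay": 0.0,"az": 1.12}
    - {"x": -15.05,"y": 36.3,"z": 0.0,"ax": 0.018,"ay": 0.0,"az": 1.26}
    - {"x": -15.05,"y": 36.3,"z": -2.0,"ax": 0.018,"ay": 0.0,"az": 1.4}
    - {"x": -15.05,"y": 36.3,"z": -3.5,"ax": 0.018,"ay": 0.0,"az": 1.479}
    - {"x": -15.05,"y": 36.3,"z": -3.5,"ax": 0.018,"ay": 0.0,"az": 1.479}
    - {"x": -15.05,"y": 36.3,"z": -3.5,"ax": 0.018,"ay": 0.0,"az": 1.479}
  claw: 4.0

```text
time: 35.0
position: [0.4401, 0.0569, 0.095]
orientation: [3.125, 0.01, 3.077]
contact_force: [0.4, 1.6, 0.0]
finger_gap: 0.467
```

Run:
```python
from face import *
grab('scene','s20'); crop('s20',180,150,330,280,5,'s20c')
```

```text
(no output)
```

View pics/s20c.png

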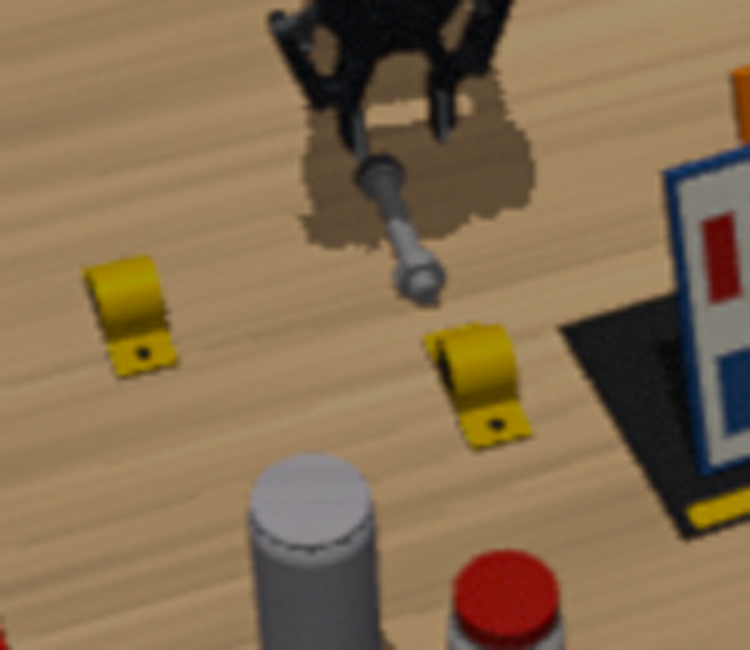

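>>> step_arm:
  steps:
    - {"x": -0.13,"y": 0.12,"z": -3.5,"ax": -0.016,"ay": 0.01,"az": 0.0}
    - {"x": -0.13,"y": 0.12,"z": -6.5,"ax": -0.016,"ay": 0.01,"az": 0.0}
    - {"x": -0.13,"y": 0.12,"z": -8.1,"ax": -0.016,"ay": 0.01,"az": 0.0}
    - {"x": -0.13,"y": 0.12,"z": -8.1,"ax": -0.016,"ay": 0.01,"az": 0.0}
    - {"x": -0.13,"y": 0.12,"z": -8.1,"ax": -0.016,"ay": 0.01,"az": 0.0}

```text
time: 35.55
position: [0.4398, 0.0577, 0.0153]
orientation: [3.141, 0.003, 3.076]
contact_force: [0.4, -1.0, 0.3]
finger_gap: 0.47
```

>>> step_arm:
  steps:
    - {"x": 0.0,"y": 0.0,"z": 0.0,"ax": 0.0,"ay": 0.0,"az": 0.0}
    - {"x": 0.0,"y": 0.0,"z": 0.0,"ax": 0.0,"ay": 0.0,"az": 0.0}
    - {"x": 0.0,"y": 0.0,"z": 0.0,"ax": 0.0,"ay": 0.0,"az": 0.0}
    - {"x": 0.0,"y": 0.0,"z": 0.0,"ax": 0.0,"ay": 0.0,"az": 0.0}
    - {"x": 0.0,"y": 0.0,"z": 0.0,"ax": 0.0,"ay": 0.0,"az": 0.0}
  claw: 0

```text
time: 36.05
position: [0.4407, 0.0576, 0.0168]
orientation: [-3.141, 0.006, 3.076]
contact_force: [-1.5, 0.5, 8.5]
finger_gap: 0.164
```

>>> step_arm:
  steps:
    - {"x": 0.0,"y": 0.0,"z": 3.0,"ax": 0.0,"ay": 0.0,"az": 0.0}
    - {"x": 0.0,"y": 0.0,"z": 7.0,"ax": 0.0,"ay": 0.0,"az": 0.0}
    - {"x": 0.0,"y": 0.0,"z": 10.0,"ax": 0.0,"ay": 0.0,"az": 0.0}
    - {"x": 0.0,"y": 0.0,"z": 10.0,"ax": 0.0,"ay": 0.0,"az": 0.0}

```text
time: 36.45
position: [0.4426, 0.0574, 0.1207]
orientation: [-3.141, 0.014, 3.076]
contact_force: [0.1, -0.3, -2.9]
finger_gap: 0.163
```

>>> step_arm:
  steps:
    - {"x": 1.0,"y": -3.0,"z": 0.5,"ax": 0.0,"ay": 0.014,"az": -0.12}
    - {"x": 2.5,"y": -6.5,"z": 0.5,"ax": 0.0,"ay": 0.014,"az": -0.25}
    - {"x": 4.0,"y": -10.0,"z": 0.5,"ax": 0.0,"ay": 0.014,"az": -0.39}
    - {"x": 6.0,"y": -14.0,"z": 0.5,"ax": 0.0,"ay": 0.014,"az": -0.53}
    - {"x": 8.0,"y": -18.0,"z": 0.5,"ax": 0.0,"ay": 0.014,"az": -0.67}
    - {"x": 10.5,"y": -22.0,"z": 0.5,"ax": 0.0,"ay": 0.014,"az": -0.81}
    - {"x": 13.0,"y": -26.0,"z": 0.5,"ax": 0.0,"ay": 0.014,"az": -0.95}
    - {"x": 15.5,"y": -30.0,"z": 0.5,"ax": 0.0,"ay": 0.014,"az": -1.09}
    - {"x": 18.0,"y": -33.5,"z": 0.5,"ax": 0.0,"ay": 0.014,"az": -1.23}
    - {"x": 20.5,"y": -36.0,"z": 0.5,"ax": 0.0,"ay": 0.014,"az": -1.36}
    - {"x": 22.1,"y": -37.2,"z": 0.0,"ax": 0.0,"ay": 0.014,"az": -1.398}
    - {"x": 22.1,"y": -37.2,"z": -2.0,"ax": 0.0,"ay": 0.014,"az": -1.398}
    - {"x": 22.1,"y": -37.2,"z": -4.0,"ax": 0.0,"ay": 0.014,"az": -1.398}
    - {"x": 22.1,"y": -37.2,"z": -4.5,"ax": 0.0,"ay": 0.014,"az": -1.398}
    - {"x": 22.1,"y": -37.2,"z": -4.5,"ax": 0.0,"ay": 0.014,"az": -1.398}

```text
time: 37.95
position: [0.6631, -0.3143, 0.0744]
orientation: [-3.13, 0.003, 1.678]
contact_force: [0.2, 0.0, -1.3]
finger_gap: 0.158
```

Run:
```python
from face import *
print(monitor.observe()['position'],monitor.observe()['orientation'])
grab('scene','s21'); crop('s21',60,190,220,330,4.5,'s21c')
grab('top','t21'); crop('t21',370,140,490,240,6,'t21c')
```

```text
[ 0.6631 -0.3143  0.0744] [-3.1301  0.0034  1.6778]
```

View pics/s21c.png

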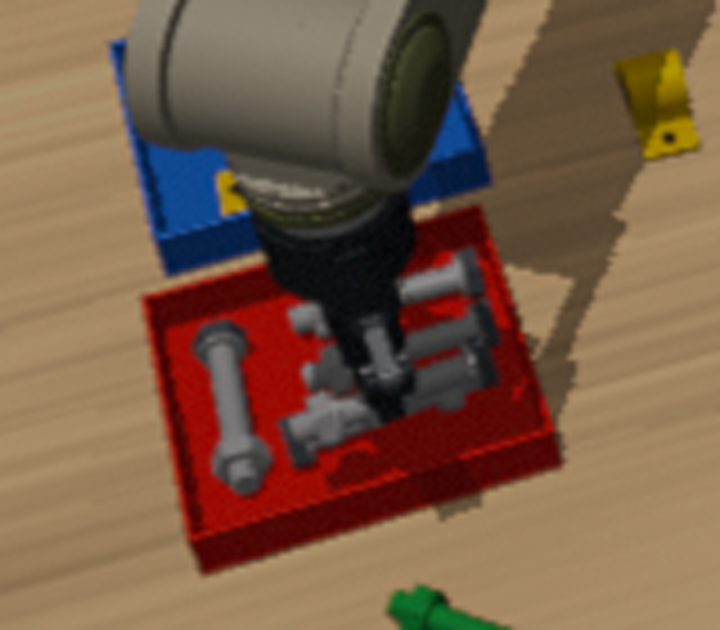

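View pics/t21c.png

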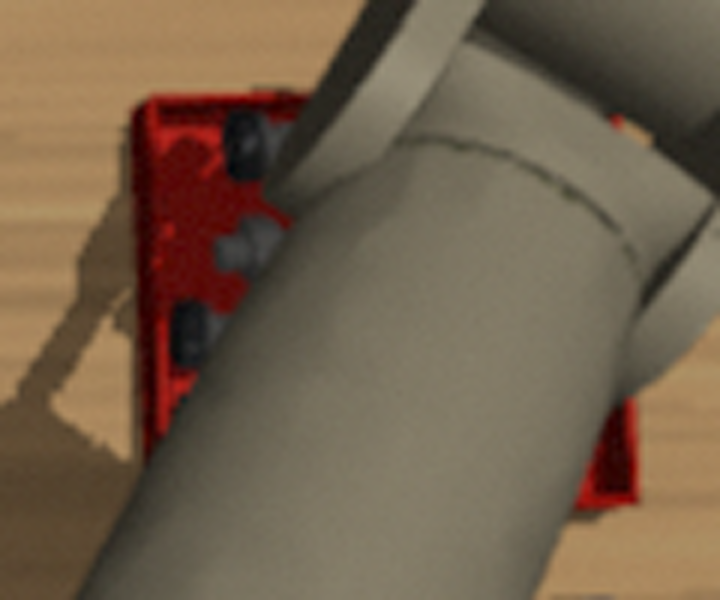

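>>> step_arm:
  steps:
    - {"x": 0.05,"y": 0.0,"z": -2.0,"ax": 0.0,"ay": -0.01,"az": 0.0}
    - {"x": 0.05,"y": 0.0,"z": -3.0,"ax": 0.0,"ay": -0.01,"az": 0.0}
    - {"x": 0.05,"y": 0.0,"z": -4.0,"ax": 0.0,"ay": -0.01,"az": 0.0}
    - {"x": 0.05,"y": 0.0,"z": -4.5,"ax": 0.0,"ay": -0.01,"az": 0.0}

```text
time: 38.45
position: [0.6642, -0.3147, 0.0311]
orientation: [3.141, 0.006, 1.678]
contact_force: [-1.7, -0.7, 0.7]
finger_gap: 0.159
```

>>> step_arm:
  steps:
    - {"x": -0.12,"y": 0.0,"z": -0.3,"ax": 0.0,"ay": 0.0,"az": 0.0}
    - {"x": -0.12,"y": 0.0,"z": -0.7,"ax": 0.0,"ay": 0.0,"az": 0.0}
    - {"x": -0.12,"y": 0.0,"z": -0.7,"ax": 0.0,"ay": 0.0,"az": 0.0}

```text
time: 38.75
position: [0.663, -0.3146, 0.0238]
orientation: [3.141, 0.006, 1.678]
contact_force: [0.6, 0.5, -2.4]
finger_gap: 0.16
```

Force is back to just the bolt's weight, so it is clear of the wall. I'll release it and lift.

>>> step_arm:
  steps:
    - {"x": 0.0,"y": 0.0,"z": -0.1,"ax": 0.0,"ay": 0.0,"az": 0.0}
    - {"x": 0.0,"y": 0.0,"z": -0.1,"ax": 0.0,"ay": 0.0,"az": 0.0}
    - {"x": 0.0,"y": 0.0,"z": -0.1,"ax": 0.0,"ay": 0.0,"az": 0.0}
    - {"x": 0.0,"y": 0.0,"z": 0.0,"ax": 0.0,"ay": 0.0,"az": 0.0}
    - {"x": 0.0,"y": 0.0,"z": 2.0,"ax": 0.0,"ay": 0.0,"az": 0.0}
    - {"x": 0.0,"y": 0.0,"z": 6.0,"ax": 0.0,"ay": 0.0,"az": 0.0}
    - {"x": 0.0,"y": 0.0,"z": 10.0,"ax": 0.0,"ay": 0.0,"az": 0.0}
    - {"x": -2.0,"y": 3.0,"z": 12.0,"ax": 0.0,"ay": 0.0,"az": 0.0}
  claw: 1.9

```text
time: 39.55
position: [0.6448, -0.2879, 0.1487]
orientation: [3.134, 0.013, 1.675]
contact_force: [0.9, 0.1, 0.6]
finger_gap: 0.226
```

Run:
```python
from face import *
grab('scene','s22'); crop('s22',60,150,330,330,2.9,'s22c')
```

```text
(no output)
```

View pics/s22c.png

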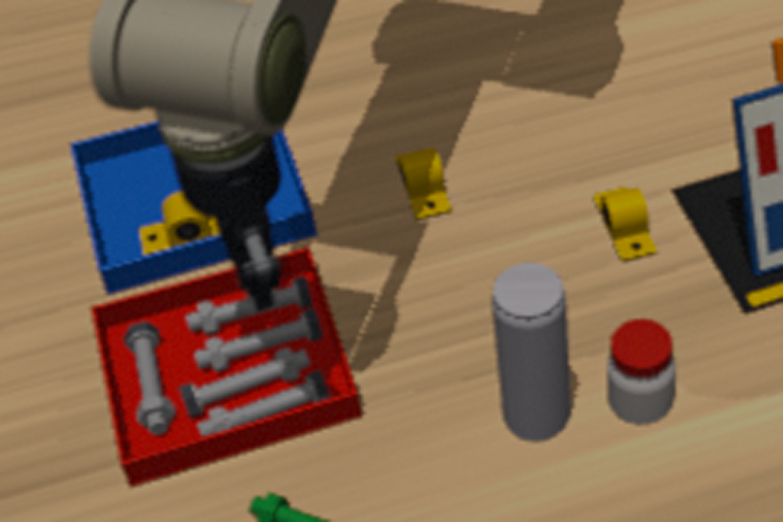

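>>> step_arm:
  steps:
    - {"x": -2.5,"y": 2.0,"z": 0.0,"ax": 0.0,"ay": 0.0,"az": 0.14}
    - {"x": -5.0,"y": 4.0,"z": 0.0,"ax": 0.0,"ay": 0.0,"az": 0.28}
    - {"x": -8.0,"y": 6.5,"z": 0.0,"ax": 0.0,"ay": 0.0,"az": 0.42}
    - {"x": -11.0,"y": 9.0,"z": 0.0,"ax": 0.0,"ay": 0.0,"az": 0.56}
    - {"x": -14.0,"y": 12.0,"z": 0.0,"ax": 0.0,"ay": 0.0,"az": 0.7}
    - {"x": -17.0,"y": 15.0,"z": 0.0,"ax": 0.0,"ay": 0.0,"az": 0.84}
    - {"x": -20.6,"y": 18.0,"z": 0.0,"ax": 0.0,"ay": 0.0,"az": 0.98}
    - {"x": -20.6,"y": 18.0,"z": 0.0,"ax": 0.0,"ay": 0.0,"az": 1.12}
    - {"x": -20.6,"y": 18.0,"z": -1.0,"ax": 0.0,"ay": 0.0,"az": 1.26}
    - {"x": -20.6,"y": 18.0,"z": -3.0,"ax": 0.0,"ay": 0.0,"az": 1.4}
    - {"x": -20.6,"y": 18.0,"z": -4.5,"ax": 0.0,"ay": 0.0,"az": 1.457}
    - {"x": -20.6,"y": 18.0,"z": -4.5,"ax": 0.0,"ay": 0.0,"az": 1.457}
    - {"x": -20.6,"y": 18.0,"z": -4.5,"ax": 0.0,"ay": 0.0,"az": 1.457}
  claw: 6.5

```text
time: 40.9
position: [0.4366, -0.1015, 0.1059]
orientation: [3.137, 0.01, 3.134]
contact_force: [0.1, 0.4, 0.4]
finger_gap: 0.759
```

Run:
```python
from face import *
grab('scene','s23'); crop('s23',150,130,330,280,4.2,'s23c')
```

```text
(no output)
```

View pics/s23c.png

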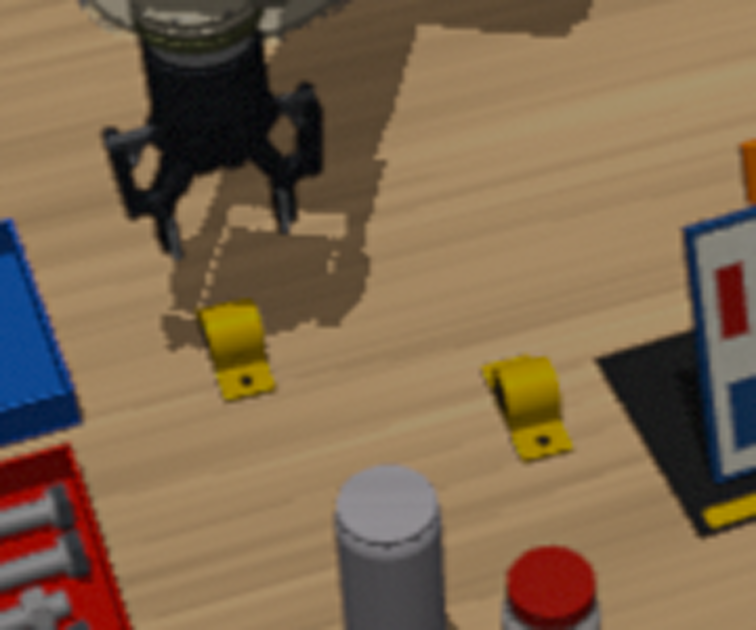

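>>> step_arm:
  steps:
    - {"x": 0.25,"y": -0.62,"z": -2.0,"ax": 0.0,"ay": 0.01,"az": 0.0}
    - {"x": 0.25,"y": -0.62,"z": -5.0,"ax": 0.0,"ay": 0.01,"az": 0.0}
    - {"x": 0.25,"y": -0.62,"z": -8.0,"ax": 0.0,"ay": 0.01,"az": 0.0}
    - {"x": 0.25,"y": -0.62,"z": -8.9,"ax": 0.0,"ay": 0.01,"az": 0.0}
    - {"x": 0.25,"y": -0.62,"z": -8.9,"ax": 0.0,"ay": 0.01,"az": 0.0}
    - {"x": 0.25,"y": -0.62,"z": -8.9,"ax": 0.0,"ay": 0.01,"az": 0.0}

```text
time: 41.55
position: [0.44, -0.1082, 0.0185]
orientation: [3.139, 0.003, 3.134]
contact_force: [-0.1, 0.1, -0.0]
finger_gap: 0.762
```

>>> step_arm:
  steps:
    - {"x": 0.0,"y": 0.0,"z": 0.0,"ax": 0.0,"ay": 0.0,"az": 0.0}
    - {"x": 0.0,"y": 0.0,"z": 0.0,"ax": 0.0,"ay": 0.0,"az": 0.0}
    - {"x": 0.0,"y": 0.0,"z": 0.0,"ax": 0.0,"ay": 0.0,"az": 0.0}
    - {"x": 0.0,"y": 0.0,"z": 0.0,"ax": 0.0,"ay": 0.0,"az": 0.0}
    - {"x": 0.0,"y": 0.0,"z": 0.0,"ax": 0.0,"ay": 0.0,"az": 0.0}
    - {"x": 0.0,"y": 0.0,"z": 0.0,"ax": 0.0,"ay": 0.0,"az": 0.0}
  claw: 0

```text
time: 42.15
position: [0.4408, -0.1085, 0.0198]
orientation: [3.14, 0.005, 3.134]
contact_force: [-1.1, 0.3, 10.4]
finger_gap: 0.41
```

>>> step_arm:
  steps:
    - {"x": 0.0,"y": 0.0,"z": 3.0,"ax": 0.0,"ay": 0.0,"az": 0.0}
    - {"x": 0.0,"y": 0.0,"z": 7.0,"ax": 0.0,"ay": 0.0,"az": 0.0}
    - {"x": 0.0,"y": 0.0,"z": 10.0,"ax": 0.0,"ay": 0.0,"az": 0.0}
    - {"x": 0.0,"y": 0.0,"z": 10.0,"ax": 0.0,"ay": 0.0,"az": 0.0}

```text
time: 42.55
position: [0.4424, -0.1093, 0.1236]
orientation: [-3.14, 0.012, 3.134]
contact_force: [0.7, 0.7, -3.5]
finger_gap: 0.41
```

>>> step_arm:
  steps:
    - {"x": -2.2,"y": -4.0,"z": 0.0,"ax": 0.0,"ay": 0.01,"az": 0.0}
    - {"x": -4.4,"y": -8.0,"z": 0.0,"ax": 0.0,"ay": 0.01,"az": 0.0}
    - {"x": -6.6,"y": -12.0,"z": 0.0,"ax": 0.0,"ay": 0.01,"az": 0.0}
    - {"x": -8.8,"y": -16.0,"z": 0.0,"ax": 0.0,"ay": 0.01,"az": 0.0}
    - {"x": -9.0,"y": -16.6,"z": -2.0,"ax": 0.0,"ay": 0.01,"az": 0.0}
    - {"x": -9.0,"y": -16.6,"z": -4.5,"ax": 0.0,"ay": 0.01,"az": 0.0}
    - {"x": -9.0,"y": -16.6,"z": -7.0,"ax": 0.0,"ay": 0.01,"az": 0.0}
    - {"x": -9.0,"y": -16.6,"z": -9.0,"ax": 0.0,"ay": 0.01,"az": 0.0}
    - {"x": -9.0,"y": -16.6,"z": -9.8,"ax": 0.0,"ay": 0.01,"az": 0.0}
    - {"x": -9.0,"y": -16.6,"z": -9.9,"ax": 0.0,"ay": 0.01,"az": 0.0}
    - {"x": -9.0,"y": -16.6,"z": -9.9,"ax": 0.0,"ay": 0.01,"az": 0.0}

```text
time: 43.65
position: [0.3524, -0.2753, 0.0246]
orientation: [-3.14, 0.002, 3.134]
contact_force: [0.5, -0.3, -2.6]
finger_gap: 0.414
```

>>> step_arm:
  steps:
    - {"x": 0.0,"y": 0.0,"z": 0.0,"ax": 0.0,"ay": 0.0,"az": 0.0}
    - {"x": 0.0,"y": 0.0,"z": 0.0,"ax": 0.0,"ay": 0.0,"az": 0.0}
    - {"x": 0.0,"y": 0.0,"z": 0.0,"ax": 0.0,"ay": 0.0,"az": 0.0}
    - {"x": 0.0,"y": 0.0,"z": 3.0,"ax": 0.0,"ay": 0.0,"az": 0.0}
    - {"x": 0.0,"y": 0.0,"z": 7.0,"ax": 0.0,"ay": 0.0,"az": 0.0}
    - {"x": 0.0,"y": 0.0,"z": 11.0,"ax": 0.0,"ay": 0.0,"az": 0.0}
  claw: 5.0

```text
time: 44.25
position: [0.3522, -0.275, 0.136]
orientation: [-3.14, 0.001, 3.134]
contact_force: [-0.3, -0.5, 0.1]
finger_gap: 0.585
```

Run:
```python
from face import *
d=grab('top','t24'); crop('t24',250,140,490,330,3,'t24c'); grab('scene','s24'); crop('s24',60,150,330,330,2.9,'s24c')
w=cloud(d); hsv=cv2.cvtColor(d['pixels'],cv2.COLOR_BGR2HSV)
yel=((hsv[...,0]>18)&(hsv[...,0]<35)&(hsv[...,1]>200)).astype(np.uint8); yel[:,:262]=0; yel[:180]=0
n,l,st,ce=cv2.connectedComponentsWithStats(yel)
for i in range(1,n):
    if st[i,4]>100: print('yellow',ce[i],*rect(w[(l==i)&np.isfinite(w[...,2])]))
```

```text
yellow [281.3872 208.209 ] [0.5589 0.0602] [0.0339 0.0872] -0.03930664
yellow [435.0727 258.5477] [ 0.4264 -0.3338] [0.033  0.0886] 1.546424
yellow [413.5583 279.725 ] [ 0.374  -0.2548] [0.0413 0.0734] 1.5568544
```

View pics/s24c.png

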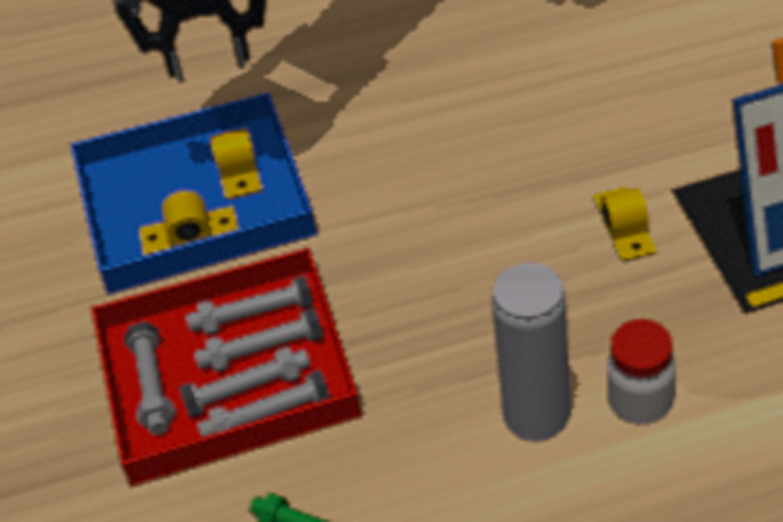

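View pics/t24c.png

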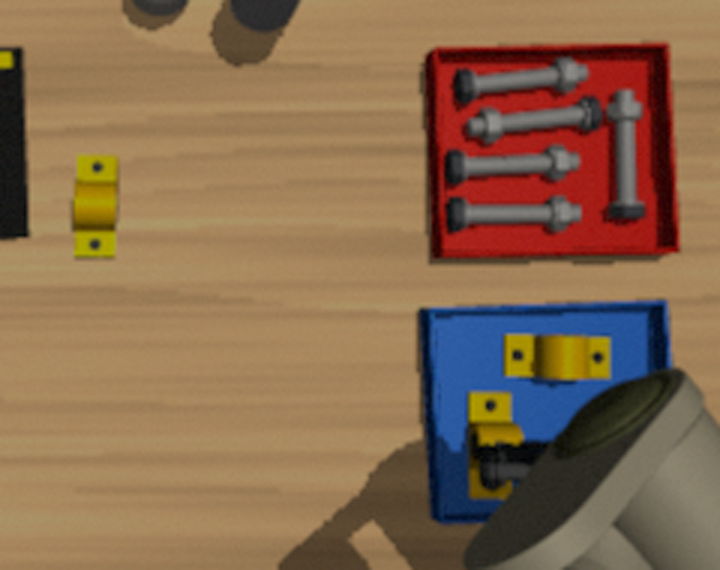

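>>> step_arm:
  steps:
    - {"x": 20.7,"y": 33.5,"z": 1.0,"ax": 0.0,"ay": 0.0,"az": -0.025}
    - {"x": 20.7,"y": 33.5,"z": 1.0,"ax": 0.0,"ay": 0.0,"az": -0.025}
    - {"x": 20.7,"y": 33.5,"z": 1.0,"ax": 0.0,"ay": 0.0,"az": -0.025}
    - {"x": 20.7,"y": 33.5,"z": 1.0,"ax": 0.0,"ay": 0.0,"az": -0.025}
    - {"x": 20.7,"y": 33.5,"z": 1.0,"ax": 0.0,"ay": 0.0,"az": -0.025}
    - {"x": 20.7,"y": 33.5,"z": 1.0,"ax": 0.0,"ay": 0.0,"az": -0.025}
    - {"x": 20.7,"y": 33.5,"z": 1.0,"ax": 0.0,"ay": 0.0,"az": -0.025}
    - {"x": 20.7,"y": 33.5,"z": 1.0,"ax": 0.0,"ay": 0.0,"az": -0.025}
    - {"x": 20.7,"y": 33.5,"z": -1.0,"ax": 0.0,"ay": 0.0,"az": -0.025}
    - {"x": 20.7,"y": 33.5,"z": -2.5,"ax": 0.0,"ay": 0.0,"az": -0.025}
    - {"x": 20.7,"y": 33.5,"z": -2.5,"ax": 0.0,"ay": 0.0,"az": -0.025}
    - {"x": 20.7,"y": 33.5,"z": -2.5,"ax": 0.0,"ay": 0.0,"az": -0.025}
  claw: 6.0

```text
time: 45.55
position: [0.5609, 0.0578, 0.1141]
orientation: [-3.132, 0.007, 3.109]
contact_force: [0.3, -0.5, 0.8]
finger_gap: 0.702
```

Run:
```python
from face import *
grab('scene','s25'); crop('s25',200,100,400,270,3.8,'s25c')
```

```text
(no output)
```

View pics/s25c.png

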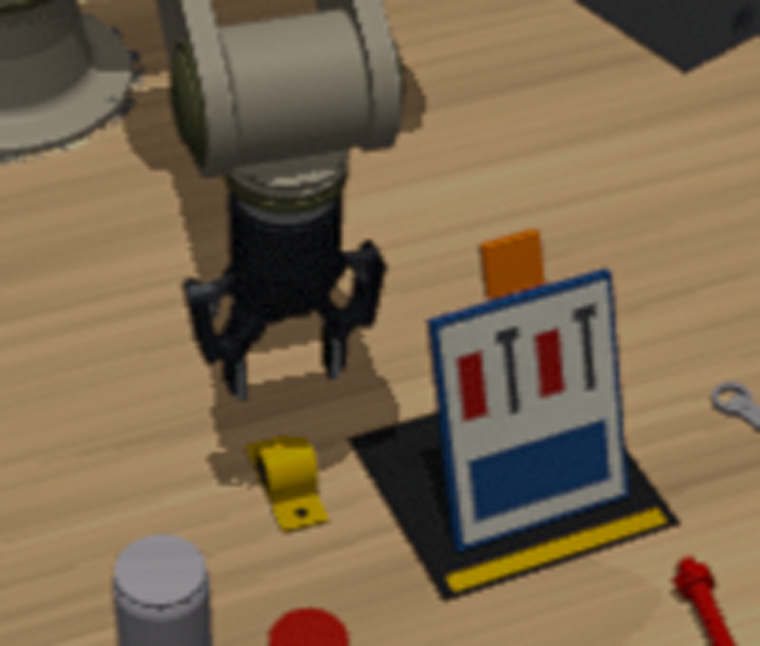

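>>> step_arm:
  steps:
    - {"x": -0.15,"y": 0.2,"z": -3.0,"ax": 0.009,"ay": 0.007,"az": 0.0}
    - {"x": -0.15,"y": 0.2,"z": -6.0,"ax": 0.009,"ay": 0.007,"az": 0.0}
    - {"x": -0.15,"y": 0.2,"z": -8.5,"ax": 0.009,"ay": 0.007,"az": 0.0}
    - {"x": -0.15,"y": 0.2,"z": -9.6,"ax": 0.009,"ay": 0.007,"az": 0.0}
    - {"x": -0.15,"y": 0.2,"z": -9.6,"ax": 0.009,"ay": 0.007,"az": 0.0}
    - {"x": -0.15,"y": 0.2,"z": -9.6,"ax": 0.009,"ay": 0.007,"az": 0.0}

```text
time: 46.2
position: [0.5605, 0.0595, 0.02]
orientation: [-3.141, 0.003, 3.109]
contact_force: [0.2, 0.4, 0.8]
finger_gap: 0.7
```

>>> step_arm:
  steps:
    - {"x": 0.0,"y": 0.0,"z": 0.0,"ax": 0.0,"ay": 0.0,"az": 0.0}
    - {"x": 0.0,"y": 0.0,"z": 0.0,"ax": 0.0,"ay": 0.0,"az": 0.0}
    - {"x": 0.0,"y": 0.0,"z": 0.0,"ax": 0.0,"ay": 0.0,"az": 0.0}
    - {"x": 0.0,"y": 0.0,"z": 0.0,"ax": 0.0,"ay": 0.0,"az": 0.0}
    - {"x": 0.0,"y": 0.0,"z": 0.0,"ax": 0.0,"ay": 0.0,"az": 0.0}
    - {"x": 0.0,"y": 0.0,"z": 0.0,"ax": 0.0,"ay": 0.0,"az": 0.0}
  claw: 0

```text
time: 46.8
position: [0.5616, 0.0594, 0.0217]
orientation: [-3.141, 0.006, 3.109]
contact_force: [-0.7, -0.1, 7.4]
finger_gap: 0.408
```

>>> step_arm:
  steps:
    - {"x": 0.0,"y": 0.0,"z": 3.0,"ax": 0.0,"ay": 0.0,"az": 0.0}
    - {"x": 0.0,"y": 0.0,"z": 7.0,"ax": 0.0,"ay": 0.0,"az": 0.0}
    - {"x": 0.0,"y": 0.0,"z": 10.0,"ax": 0.0,"ay": 0.0,"az": 0.0}
    - {"x": 0.0,"y": 0.0,"z": 10.0,"ax": 0.0,"ay": 0.0,"az": 0.0}

```text
time: 47.2
position: [0.5635, 0.0593, 0.1263]
orientation: [-3.14, 0.014, 3.109]
contact_force: [0.1, 0.2, -2.4]
finger_gap: 0.415
```

>>> step_arm:
  steps:
    - {"x": -1.9,"y": -3.9,"z": 0.0,"ax": 0.0,"ay": 0.014,"az": 0.025}
    - {"x": -3.8,"y": -7.8,"z": 0.0,"ax": 0.0,"ay": 0.014,"az": 0.025}
    - {"x": -5.7,"y": -11.7,"z": 0.0,"ax": 0.0,"ay": 0.014,"az": 0.025}
    - {"x": -7.6,"y": -15.7,"z": 0.0,"ax": 0.0,"ay": 0.014,"az": 0.025}
    - {"x": -9.5,"y": -19.6,"z": 0.0,"ax": 0.0,"ay": 0.014,"az": 0.025}
    - {"x": -11.4,"y": -23.5,"z": 0.0,"ax": 0.0,"ay": 0.014,"az": 0.025}
    - {"x": -13.3,"y": -27.4,"z": 0.0,"ax": 0.0,"ay": 0.014,"az": 0.025}
    - {"x": -15.2,"y": -31.3,"z": 0.0,"ax": 0.0,"ay": 0.014,"az": 0.025}
    - {"x": -17.1,"y": -35.3,"z": 0.0,"ax": 0.0,"ay": 0.014,"az": 0.025}
    - {"x": -19.0,"y": -39.2,"z": 0.0,"ax": 0.0,"ay": 0.014,"az": 0.025}
    - {"x": -20.9,"y": -43.1,"z": 0.0,"ax": 0.0,"ay": 0.014,"az": 0.025}
    - {"x": -20.9,"y": -43.1,"z": -2.0,"ax": 0.0,"ay": 0.014,"az": 0.025}
    - {"x": -20.9,"y": -43.1,"z": -4.5,"ax": 0.0,"ay": 0.014,"az": 0.025}
    - {"x": -20.9,"y": -43.1,"z": -5.0,"ax": 0.0,"ay": 0.014,"az": 0.025}
    - {"x": -20.9,"y": -43.1,"z": -5.0,"ax": 0.0,"ay": 0.014,"az": 0.025}

```text
time: 48.7
position: [0.3543, -0.3711, 0.0756]
orientation: [3.141, -0.001, 3.134]
contact_force: [-0.3, -0.7, -1.4]
finger_gap: 0.419
```

>>> step_arm:
  steps:
    - {"x": 0.0,"y": -0.05,"z": -2.0,"ax": 0.0,"ay": 0.0,"az": 0.0}
    - {"x": 0.0,"y": -0.05,"z": -4.0,"ax": 0.0,"ay": 0.0,"az": 0.0}
    - {"x": 0.0,"y": -0.05,"z": -4.9,"ax": 0.0,"ay": 0.0,"az": 0.0}
    - {"x": 0.0,"y": -0.05,"z": -5.0,"ax": 0.0,"ay": 0.0,"az": 0.0}
    - {"x": 0.0,"y": -0.05,"z": -5.0,"ax": 0.0,"ay": 0.0,"az": 0.0}

```text
time: 49.2
position: [0.3547, -0.3719, 0.0264]
orientation: [-3.141, -0.0, 3.135]
contact_force: [-0.4, -0.5, -1.7]
finger_gap: 0.413
```

>>> step_arm:
  steps:
    - {"x": 0.0,"y": 0.0,"z": 0.0,"ax": 0.0,"ay": 0.0,"az": 0.0}
    - {"x": 0.0,"y": 0.0,"z": 0.0,"ax": 0.0,"ay": 0.0,"az": 0.0}
    - {"x": 0.0,"y": 0.0,"z": 0.0,"ax": 0.0,"ay": 0.0,"az": 0.0}
    - {"x": 0.0,"y": 0.0,"z": 3.0,"ax": 0.0,"ay": 0.0,"az": 0.0}
    - {"x": 0.0,"y": 0.0,"z": 7.0,"ax": 0.0,"ay": 0.0,"az": 0.0}
    - {"x": 0.0,"y": 0.0,"z": 11.0,"ax": 0.0,"ay": 0.0,"az": 0.0}
    - {"x": 0.0,"y": 10.0,"z": 16.0,"ax": 0.0,"ay": 0.0,"az": 0.0}
    - {"x": 0.0,"y": 20.0,"z": 20.0,"ax": 0.0,"ay": 0.0,"az": 0.0}
    - {"x": 0.0,"y": 30.0,"z": 20.0,"ax": 0.0,"ay": 0.0,"az": 0.0}
    - {"x": 0.0,"y": 36.0,"z": 20.0,"ax": 0.0,"ay": 0.0,"az": 0.0}
    - {"x": 0.0,"y": 36.0,"z": 20.0,"ax": 0.0,"ay": 0.0,"az": 0.0}
    - {"x": 0.0,"y": 36.0,"z": 20.0,"ax": 0.0,"ay": 0.0,"az": 0.0}
    - {"x": 0.0,"y": 36.0,"z": 20.0,"ax": 0.0,"ay": 0.0,"az": 0.0}
    - {"x": 0.0,"y": 36.0,"z": 20.0,"ax": 0.0,"ay": 0.0,"az": 0.0}
  claw: 5.0

```text
time: 50.6
position: [0.3542, -0.0092, 0.2274]
orientation: [-3.14, 0.002, 3.137]
contact_force: [0.5, -1.1, -0.9]
finger_gap: 0.584
```

Run:
```python
from face import *
d=grab('top','t26'); grab('scene','s26'); face('s26',(310,155,375,245)); crop('s26',290,150,390,250,7,'s26c')
```

```text
s26 2699 n [0.9316 0.0342 0.3619] yaw 0.03672020603124099 lean 0.3702627204725452 facectr [0.6308 0.2231 0.095 ] size (211.4204864501953, 155.4255828857422) ang 89.95732879638672 chart_mid [0.6262 0.223  0.0932]
```

View pics/s26.png

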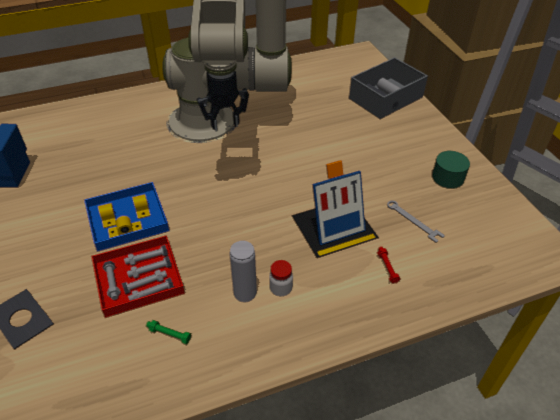

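View pics/t26.png

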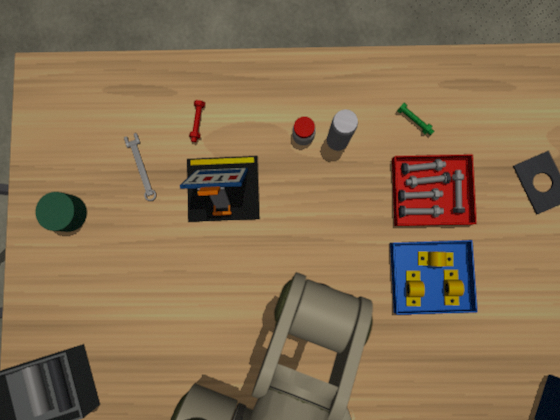

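View pics/s26c.png

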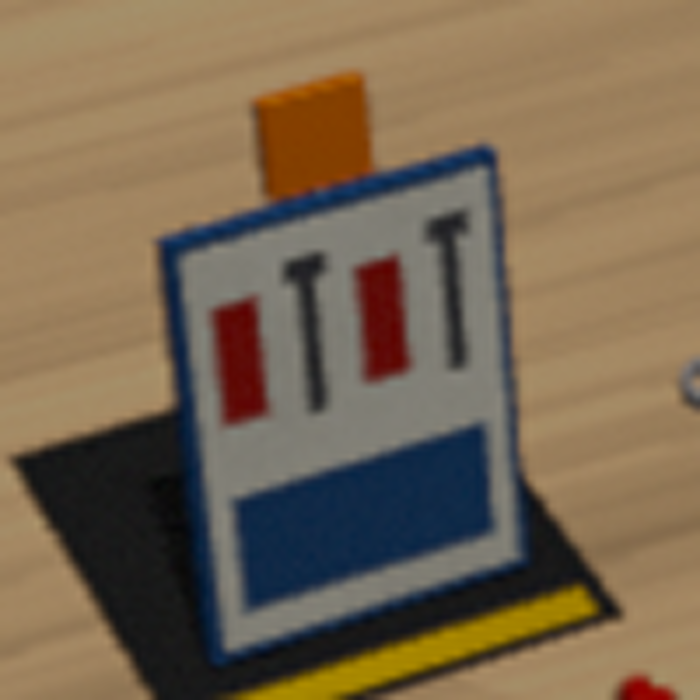

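Run:
```python
from face import *
d=load('t26'); w=cloud(d); hsv=cv2.cvtColor(d['pixels'],cv2.COLOR_BGR2HSV)
m=np.zeros((420,560),bool); m[203:220,205:240]=True
m&=(hsv[...,0]>3)&(hsv[...,0]<20)&(hsv[...,1]>150)&(w[...,2]<.06); q=w[m]; print(len(q),*rect(q),q[:,2].min(),q[:,2].max())
t=q[q[:,0]<np.median(q[:,0])]; print(t.mean(0))
ys,xs=np.where(m); print(xs.min(),xs.max(),ys.min(),ys.max())
crop('t26',175,145,270,230,8,'t26c')
# chart bottom front edge region
b=np.zeros((420,560),bool); b[150:190,175:255]=True
b&=(hsv[...,0]>95)&(hsv[...,0]<125)&(hsv[...,1]>100);
```

```text
135 [0.5536 0.2176] [0.0321 0.0548] -1.5554936 -0.0015033574525413762 0.03203589530160755
[0.5446 0.2154 0.0188]
212 231 204 217
```

View pics/t26c.png

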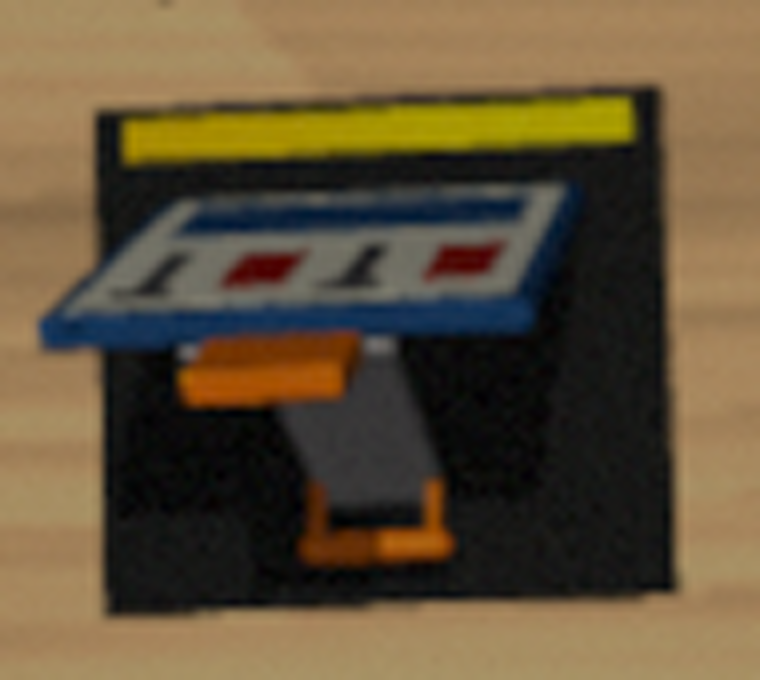

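The last pictures agree. In the top view, all four bolts and the sample lie in the red tray (435,190), and both clamps and the sample lie in the blue tray (435,275). The chart stands on its leg on the mat (215,185). Both cameras put the chart about 3 mm behind centre and 1 mm sideways, with less than 0.01 rad of yaw error. The jar, can and wrench have not moved. I'm handing in.

```bash
python3 -c "
from bench import finish_job
print(finish_job())"
```

```text
the job is handed in; nothing more can be done
None
```

The bench is ready and the job is handed in after about 51 s of robot time, inside the 210 s limit.

**Chart:** I opened the kickstand leg, then regripped the bar and pulled it against its stop, because the first pull measured a little short. The chart stands on the mat with its face to the yellow stripe, leaning back about 0.37 rad where 0.39 was expected. Both cameras put it about 3 mm off centre, away from the stripe, and 1 mm sideways. It is square to the stripe within about 0.01 rad.

**Leg angle:** The readings disagreed slightly. Plane fits gave 0.67 to 0.70 rad and the bar height suggested about 0.69, against a stop at 0.70. I did not get a clean reading after the regrip was released, but the chart stands steady.

**Sorting:** All four loose bolts are in the red tray and both loose clamps are in the blue tray, each with its sample. The last bolt had light contact (about 2 N) on the way in, probably with the tray wall, and I shifted it slightly before setting it down.

**Left alone:** The jar, spray can, wrench and the red and green look-alike bolts show no change in the final pictures. No part was seen knocked aside during the run.

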